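Draw off a batch from the gate hopper and refill it

TASK

Set the yellow tray under the hopper's chute, slide the clamp jaw against it until the tray is hard against the stop bar, and turn the red knob clockwise until it is tight. Then pull the hopper's gate fully up so that all the rubber feet inside drop into the tray, push the gate fully shut, and after that put every rubber foot lying on the bench into the hopper for the next batch. Leave the tray clamped and the timer and the tape measure alone.

Things in the scene. Friction and masses are not known exactly. Their poses are not given: they have to be found in the camera images.
- hopper: fixed blue open-topped feed hopper on a dark base plate (x -0.265 to 0.065, y -0.042 to 0.042, 4 mm thick). Origin at bench level under the hopper box; x points to the back (the outlet looks to -x, towards the robot), y left, z up. Inside: x -0.045 to 0.060, y -0.030 to 0.030, rim at z 0.205, open at the top; a slick floor falls 36 degrees to the gate at the front (z 0.158 to 0.082)
- lip (a point): end of the chute, which goes on from the hopper's floor, 68 mm wide, to this lip at x -0.085, z 0.053 of the hopper (underside about z 0.050). With the gate up, feet slide out here by themselves. Below it an aluminium stop bar, z 0.004 to 0.034, has its front face at hopper x -0.070
- tray_home (a point): where the tray's origin belongs: on the base plate, back wall against the stop bar, heading as the hopper (hopper x -0.119, y 0, z 0.004). The chute then overhangs the tray by 15 mm, so lower the tray some 20 to 25 mm nearer the robot; the jaw can push it home. A tray so set down stands clear of the jaw while the jaw reads under 0.015
- mouth (a point): middle of the hopper's open mouth, at rim height (hopper x 0.010, y 0, z 0.205). Let go of feet just above it; inside they slide down to the shut gate. The gate's handle stands above the front rim, 58 mm in front of this point, top at z 0.245
- gate (a joint): the gate, a steel plate that closes the hopper's front: slides straight up, 0 = shut (fully home), 0.06 m = fully up at its stop; drag about 4 N, and it stays where it is left
- gate_grip (a point): centre of the gate's red handle, a bar 14 mm (hopper x) by 50 mm (hopper y) by 20 mm high above the hopper's front rim; z 0.235 with the gate shut; pinch across x from above
- jaw (a joint): black clamp jaw on a rail in front of the tray's place; slides along hopper +x towards the stop bar: 0 = open (pad face at hopper x -0.215) up to 0.055 m; drag about 6 N, stays where left. Starts between 0 and 0.01; at about 0.047 its pad (32 mm wide, middle at hopper y -0.022) meets a tray that is home
- pad: dark rubber pad on the front of the jaw, sprung (about 2 N per mm); presses on the tray's front wall. Origin is in the middle of the jaw, not on the pad: the pad face lies 31 mm to hopper +x of it and 0 to 0.003 farther out with the knob
- knob (a joint): red clamp knob on the jaw, upright axis: 0 = loose, turns clockwise seen from above to 1.5 rad = tight (stop); drives the pad out by 2 mm a rad, drag 0.04 N m, stays where it is left. Drag the jaw by this knob too
- knob_grip (a point): centre of the knob's wing, 34 x 12 x 22 mm high, z 0.073; with the knob at 0 its length lies along the hopper's x, so pinch it across y from above; it turns with the knob. It lies 31 mm in front of the pad face
- tray: loose yellow catch tray, 98 (x) x 84 (y) mm, walls 4 mm thick, 38 mm high, the front wall (-x) 50 mm; 0.2 kg; origin at the centre of its underside, z up, back wall at +x
- tray_tab (a point): centre of the grip part of the tray's black upright tab on its left wall: 28 mm (tray x) x 12 mm (tray y), top 82 mm above the tray's underside; this point is at x -0.035, y 0.037, z 0.068 of the tray; pinch it across tray y from above
- batch_0: first batch (three feet): lies in the hopper behind the gate at the start; rubber machine foot, a solid black disc with a steel washer sunk in its top, 40 mm across, 10 mm thick, 30 g; origin at the centre of its underside, z along its axis
- batch_1: first batch (three feet): lies in the hopper behind the gate at the start; rubber machine foot, a solid black disc with a steel washer sunk in its top, 40 mm across, 10 mm thick, 30 g; origin at the centre of its underside, z along its axis
- batch_2: first batch (three feet): lies in the hopper behind the gate at the start; rubber machine foot, a solid black disc with a steel washer sunk in its top, 40 mm across, 10 mm thick, 30 g; origin at the centre of its underside, z along its axis
- foot_0: next batch: lies flat on the bench at the robot's right at the start, may be absent; rubber machine foot, a solid black disc with a steel washer sunk in its top, 40 mm across, 10 mm thick, 30 g; origin at the centre of its underside, z along its axis
- foot_1: next batch: lies flat on the bench at the robot's right at the start, may be absent; rubber machine foot, a solid black disc with a steel washer sunk in its top, 40 mm across, 10 mm thick, 30 g; origin at the centre of its underside, z along its axis
- foot_2: next batch: lies flat on the bench at the robot's right at the start, may be absent; rubber machine foot, a solid black disc with a steel washer sunk in its top, 40 mm across, 10 mm thick, 30 g; origin at the centre of its underside, z along its axis
- foot_3: next batch: lies flat on the bench at the robot's right at the start, may be absent; rubber machine foot, a solid black disc with a steel washer sunk in its top, 40 mm across, 10 mm thick, 30 g; origin at the centre of its underside, z along its axis
- press_lever (a point): low free end of the black lever of the mug press that stands fixed behind the work: the lever is 28 mm thick and slants up from here (z 0.02) to 0.02 farther in x, 0.10 to the left, z 0.09. The press itself, up to 0.15 high, has its front at 0.053 nearer the robot than this point and reaches from 0.135 to 0.44 left of it: keep the gripper clear
- oven_timer: white kitchen-type timer with a red dial, 62 mm across, 52 mm high; bystander, origin under its centre
- tape_measure: yellow tape measure, 82 x 39 x 63 mm; bystander, origin under its middle
Things that resemble listed ones, but are neither listed nor needed, are in the scene too. Leave any blue or orange look-alike of the foot_3 alone.

How it is judged:
On the way, in this order (a step that is already met when the one before it is completed fails the run):
1. the tray stands under the chute against the stop bar and is clamped tight, with the gate still shut (x of tray in the frame of hopper between -0.131 and -0.11 m and y of tray in the frame of hopper between -0.012 and 0.012 m and z of tray in the frame of hopper below 0.009 m and angle between tray's own z axis and vertical below 0.06 rad and value of joint knob above 1.2 rad and contact force between pad and tray above 2 N and value of joint gate below 0.004 m), for 0.3 s.
2. the gate is up and all feet of the first batch are in the clamped tray (value of joint gate above 0.045 m and x of batch_0 in the frame of tray between -0.047 and 0.047 m and y of batch_0 in the frame of tray between -0.04 and 0.04 m and z of each of batch_0, batch_1, batch_2 in the frame of tray below 0.042 m and x of batch_1 in the frame of tray between -0.047 and 0.047 m and y of batch_1 in the frame of tray between -0.04 and 0.04 m and x of batch_2 in the frame of tray between -0.047 and 0.047 m and y of batch_2 in the frame of tray between -0.04 and 0.04 m and x of tray in the frame of hopper between -0.131 and -0.11 m and y of tray in the frame of hopper between -0.012 and 0.012 m and z of tray in the frame of hopper below 0.009 m and angle between tray's own z axis and vertical below 0.06 rad and value of joint knob above 1.2 rad and contact force between pad and tray above 2 N), for 0.2 s.
3. the gate is pushed shut again (value of joint gate below 0.004 m), for 0.2 s.
At the end, for the whole second after the job is handed in: Tray upright, within 10 mm of its place against the stop bar (12 mm sideways) and clamped (knob turned past 1.2 rad, pad pressing with more than 2 N), all feet of the first batch in it; gate shut within 4 mm; every foot of the next batch inside the hopper behind the gate; all at rest (all of step 1 and x of batch_0 in the frame of tray between -0.047 and 0.047 m and y of batch_0 in the frame of tray between -0.04 and 0.04 m and z of each of batch_0, batch_1, batch_2 in the frame of tray below 0.042 m and x of batch_1 in the frame of tray between -0.047 and 0.047 m and y of batch_1 in the frame of tray between -0.04 and 0.04 m and x of batch_2 in the frame of tray between -0.047 and 0.047 m and y of batch_2 in the frame of tray between -0.04 and 0.04 m and x of foot_0 in the frame of hopper between -0.046 and 0.062 m and y of foot_0 in the frame of hopper between -0.031 and 0.031 m and z of foot_0 in the frame of hopper between 0.075 and 0.205 m and x of foot_1 in the frame of hopper between -0.046 and 0.062 m and y of foot_1 in the frame of hopper between -0.031 and 0.031 m and z of foot_1 in the frame of hopper between 0.075 and 0.205 m and x of foot_2 in the frame of hopper between -0.046 and 0.062 m and y of foot_2 in the frame of hopper between -0.031 and 0.031 m and z of foot_2 in the frame of hopper between 0.075 and 0.205 m and x of foot_3 in the frame of hopper between -0.046 and 0.062 m and y of foot_3 in the frame of hopper between -0.031 and 0.031 m and z of foot_3 in the frame of hopper between 0.075 and 0.205 m and linear speed of each of batch_0, batch_1, batch_2, foot_0, foot_1, foot_2, foot_3, tray below 0.03 m/s); the robot touches nothing.
It fails at once if the timer is shifted by more than 4 cm (distance of oven_timer from where it was at the start of the episode above 0.04 m).
It fails at once if the tape measure is shifted by more than 4 cm (distance of tape_measure from where it was at the start of the episode above 0.04 m).
Of foot_0, foot_1, foot_2, foot_3 only 2 to 4 are there at a start; the rules pass over those that are not, and their reading is None.
At some moment in a run one of foot_0, foot_1, foot_2, foot_3 may be knocked a few centimetres aside while the robot is not near it.
Once in a run the grip may slacken for a moment while it holds something.
It also fails if it takes over 200 s, if anything falls off the work surface, if the arm or the gripper's body presses on something with over 40 N, if the wrist force passes 120 N, or if a joint passes its speed limit or range.

ROBOT

A 6-joint arm with a two-finger parallel gripper is mounted at the origin on a cart in front of the work surface, level with it; the furniture and walls round the work are solid. World frame = base frame: x ahead of the robot, y to its left, z up, the work surface at z = 0. Lengths are in m, angles in rad, forces in N, time in s.
With the tool pointing down it reaches from about 0.325 to 0.75 m from the base axis. Payload 7.6 kg.
Tool frame: the origin (TCP) lies midway between the tips of the shut fingers; the grasp point (between the pads) lies arm.grip_point_offset behind it (arm.grip_point_offset is the distance from the TCP to the grasp point, in m); z points along the fingers, x is the direction in which the jaws open and shut, and the axes are right-handed (so a half turn about z gives the same grasp; the last joint's range is limited). The gripper opens to 85 mm and grips with 20 to 120 N. Pads are 22 mm wide; open, the fingers measure 114 mm over their backs; the gripper's body (76 mm by 85 mm) begins 54 mm behind the grasp point. The pads swing forward as they close: fully open they stand 13 mm farther back than shut.
Start: joints at [-1.24, 0.052, 1.401, -0, 1.689, -0.07], TCP at [0.205, -0.483, 0.231] pointing down, gripper open.
Joint ranges: [-2.9, 2.9], [-0.91, 2.17], [0.12, 2.37], [-1.06, 4.2], [0.26, 2.73], [-2.93, 2.93]. Speed limits (rad/s): [2.57, 2.57, 3.01, 3.14, 3.14, 3.14].

INTERFACE

Orientations are given as a unit quaternion [w, x, y, z].
In Python, from workcell import arm gives the robot as it stands.
- The arm moves only by the tool drive_tool, never from a script. Its argument "commands" is a list of rows, each an object of numbers: "x", "y", "z": the shift along the world's x, y, z in m; "yaw": the turn about the world's z in units of 5 degrees (1.0 is 5 degrees). In form: [{"x": .., "y": .., "z": .., "yaw": ..}, ...]. A call has exactly 5 rows; each row is the pose to reach, as a shift and turn from the pose commanded when the call began; what a row does not reach only later rows make up. A row lasts 1/12 s, in which the tool goes at most 41.7 mm and 7.16 degrees, less where a joint would pass 70% of its speed; a pose out of reach is approached as far as the arm can. A call with a gripper value outside its range is refused whole. "jaw" is the closure, from 0 (fully open) to 1 (shut), set as the call begins (left out, the last holds). The fingers move at their own pace and stop on an object; the grip force is fixed at half the most. Time passes only in rows, so rows that repeat a pose let the fingers close, or fill a call up. It gives the time, the measured TCP pose, the force and the opening at its end, in the units of the state.
- arm.sense(): the state, without advancing time (a new reading comes with each control period).
- arm.read_camera(name): name is "scene" or "top" or "wrist"; returns a dict with "frame" (400x640x3 uint8, blue, green, red), "camera_matrix" (3x3 intrinsics, pixels), "k1" (the pictures are not rectified: a ray, as slopes to the right and down, at radius r is drawn at 1 + k1 r^2 times it, then the intrinsics apply), "rvec" (rotation vector, rad) and "tvec" (3), from world to camera coordinates, as OpenCV has them; the wrist camera has in their place "hand_eye" (4x4, takes a point from camera to tool coordinates, whose origin is the TCP and whose axes are the tool frame's). Camera axes: x right, y down, z forward; pixel columns grow to the right and rows downward; lengths in m; the calibration is good to about 2 mm. A picture is of the moment at which its call begins: read the wrist's pose just before it. There is no depth.
- arm.hand_in(): hands the job in, once; it reports no verdict.
Trained networks look in a picture, given as the dict that the camera call returned (one of the last four; its "shot" number tells which), for a name from the list of things; names that differ only in an ending like _2 or _b are one class to them, and where a whole thing is asked for, a point or a joint stands for the part that bears it (a point fixed in the world has none). Each returns a list of dicts, best first, with "confidence" (0 to 1); they miss things now and then, are a little off and sometimes report something else, mostly with a low value. They report only what shows in the picture. A call takes as long as a camera call. They do not tell look-alikes from the thing itself.
- arm.search_frame(picture, thing): "bbox" ([left, top, width, height] as shares, 0 to 1, of the picture: columns of its width, rows of its height, round what is visible of it).
- arm.regions_of(picture, thing): "mask" (400x640 bool, what is visible of it) and "bbox" ([left, top, width, height] as shares, 0 to 1, of the picture: columns of its width, rows of its height, round what is visible of it).
The state is a dict: "t": time; "joints": joint angles; "joint_velocities": joint speeds; "joint_torque": joint torques, N m; "eef_pos": TCP position; "ee_rot": TCP orientation; "ft_force": force on the tool from outside, world axes, zero at the start; "ft_torque": the same for the moment, N m; "finger_gap": finger opening in m.
Only numpy, scipy, OpenCV 4.12 (cv2) and the standard library are available. Lean on these libraries where they do the work, as an engineer would, in place of code of your own. Each camera call takes 0.05 s, during which the arm holds its last target. There are 200 camera calls.

## Working session

There is one attempt and no reset: what is moved stays moved. The work goes in short steps, Python scripts to look and compute and a tool call to move; the robot and the scene stay as the last step left them, time stands still between calls to the robot, and variables do not carry over. Pictures are saved under pics/ and viewed, about 12 in all and at most 16, crops included, and the job is handed in when it is done.

Besides the shell and the picture viewer there is one more tool, called by a JSON object that holds its "name" and its "arguments". drive_tool: Moves the arm, as the interface text tells. Its arguments: {"type":"object","properties":{"commands":{"type":"array","items":{"type":"object","properties":{"x":{"type":"number"},"y":{"type":"number"},"z":{"type":"number"},"yaw":{"type":"number"}}}},"jaw":{"type":"number"}},"required":["commands"]}

```bash
mkdir -p pics; cat > h.py <<'E'
from workcell import arm
import numpy as np, cv2
from scipy.spatial.transform import Rotation as R
def cam(n):
    s=arm.sense(); c=arm.read_camera(n)
    if 'hand_eye' in c:
        w,x,y,z=s['ee_rot']; T=np.eye(4); T[:3,:3]=R.from_quat([x,y,z,w]).as_matrix(); T[:3,3]=s['eef_pos']
        M=T@np.array(c['hand_eye'])
    else:
        Rm=cv2.Rodrigues(np.array(c['rvec'],float))[0]; M=np.eye(4); M[:3,:3]=Rm.T; M[:3,3]=-Rm.T@np.array(c['tvec'],float).ravel()
    c['M']=M; return c
def ray(c,u,v):
    K=np.array(c['camera_matrix']); d=np.array([(u-K[0,2])/K[0,0],(v-K[1,2])/K[1,1]]); p=d.copy()
    for _ in range(20): p=d/(1+c['k1']*(p@p))
    return c['M'][:3,3], c['M'][:3,:3]@np.array([p[0],p[1],1])
def atz(c,u,v,z):
    o,d=ray(c,u,v); return o+d*(z-o[2])/d[2]
def proj(c,P):
    Mi=np.linalg.inv(c['M']); q=Mi[:3,:3]@np.array(P,float)+Mi[:3,3]; p=q[:2]/q[2]; p=p*(1+c['k1']*(p@p)); K=np.array(c['camera_matrix'])
    return np.array([K[0,0]*p[0]+K[0,2],K[1,1]*p[1]+K[1,2]])
def cen(m):
    v,u=np.nonzero(m); return u.mean(),v.mean()
def save(c,n): cv2.imwrite('pics/%s.png'%n,c['frame'])
def st():
    s=arm.sense(); x=R.from_quat(np.array(s['ee_rot'])[[1,2,3,0]]).as_matrix()
    print('t %.2f'%s['t'],'tcp',np.round(s['eef_pos'],4),'yaw(x axis) %.1f'%np.degrees(np.arctan2(x[1,0],x[0,0])),'F',np.round(s['ft_force'],1),'gap %.4f'%s['finger_gap'])
E
python3 - <<'E'
from h import *
st(); print(arm.grip_point_offset)
for n in ['top','scene']:
    c=cam(n); save(c,n+'0'); print(n,c['M'][:3,3].round(3))
    for t in ['hopper','gate','jaw','knob','tray','tray_tab','foot_0','press_lever','oven_timer','tape_measure']:
        for r in arm.regions_of(c,t)[:6]:
            u,v=cen(r['mask']); print(t,'%.2f'%r['confidence'],round(u),round(v),r['mask'].sum(),atz(c,u,v,0.01).round(3)[:2])
E
```

```text
t 0.00 tcp [ 0.2048 -0.4831  0.2304] yaw(x axis) -67.0 F [-0.7 -0.1  0.7] gap 0.0855
0.0187
top [ 0.404 -0.179  1.263]
hopper 0.80 215 187 4519 [0.614 0.148]
hopper 0.67 226 245 212 [0.446 0.111]
hopper 0.60 392 224 160 [ 0.503 -0.359]
gate 0.77 202 171 356 [0.661 0.186]
jaw 0.65 226 246 198 [0.445 0.111]
tray 0.68 312 245 1125 [ 0.446 -0.134]
tray_tab 0.60 313 245 1103 [ 0.446 -0.134]
foot_0 0.71 392 224 159 [ 0.501 -0.358]
foot_0 0.68 371 254 159 [ 0.42  -0.299]
foot_0 0.66 425 222 130 [ 0.508 -0.453]
foot_0 0.58 409 244 165 [ 0.447 -0.407]
foot_0 0.57 444 254 143 [ 0.417 -0.503]
foot_0 0.17 397 170 406 [ 0.658 -0.378]Traceback (most recent call last):
  File "<stdin>", line 6, in <module>
ValueError: it knows: batch, foot, gate, gate_grip, hopper, jaw, knob, knob_grip, lip, mouth, oven_timer, pad, tape_measure, tray, tray_home, tray_tab
```

```bash
python3 - <<'E'
from h import *
c=cam('top'); f=c['frame'][120:320,150:490]; cv2.imwrite('pics/topc.png',cv2.resize(f,None,fx=2.3,fy=2.3,interpolation=cv2.INTER_CUBIC))
c=cam('scene'); save(c,'scene0'); print(c['M'][:3,3].round(3))
for t in ['gate','gate_grip','knob','knob_grip','tray_tab','jaw','foot']:
    for r in arm.regions_of(c,t)[:5]:
        u,v=cen(r['mask']); print(t,'%.2f'%r['confidence'],round(u),round(v),r['mask'].sum())
E
```

```text
[-0.088 -0.614  0.973]
gate 0.89 259 154 401
gate_grip 0.95 259 155 466
gate_grip 0.68 265 166 2035
knob_grip 0.61 265 165 2062
knob_grip 0.25 259 154 411
tray_tab 0.45 300 255 28
jaw 0.28 300 256 72
foot 0.71 417 268 474
```

View pics/topc.png

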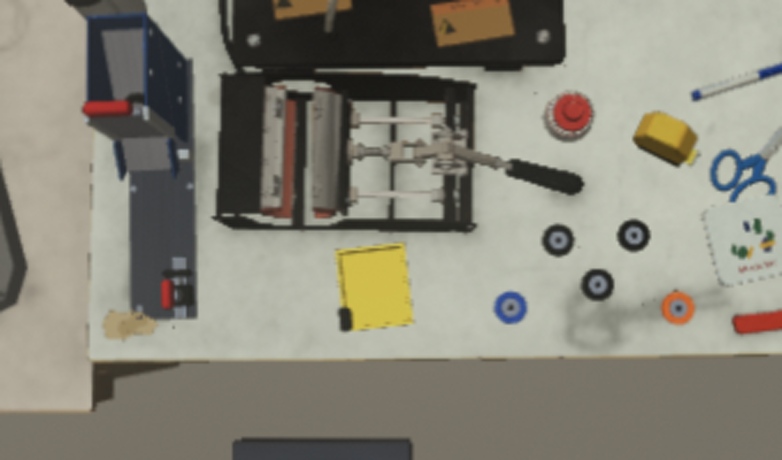

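View pics/scene0.png

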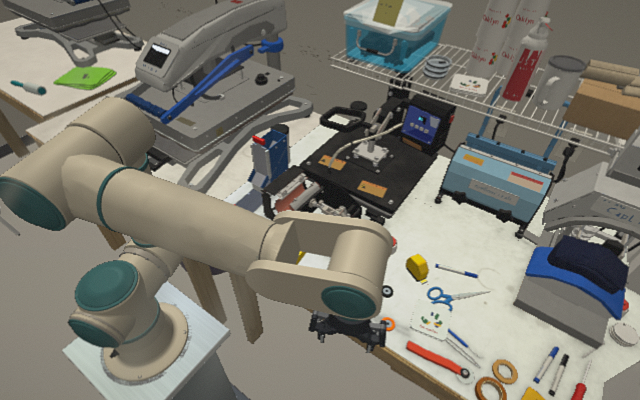

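The top view shows three black feet (px 393,224; 425,222; 410,244), blue and orange look-alikes to avoid, and the tray (312,245) with its tab at the near-left corner. The hopper and plate are at the left, heading about +x, with the knob near px (222,247).

```bash
python3 - <<'E'
from h import *
c=cam('top')
P=lambda a,b,z:(atz(c,a/2.3+150,b/2.3+120,z)[:2]).round(4)
print('plate front L,R',P(131,318,.004),P(196,318,.004),'right edge up',P(191,100,.004),P(191,200,.004))
print('gate handle',P(84,107,.245),P(131,107,.245)); print('knob',P(167,293,.084))
print('tray BL,BR,FR',P(337,250,.038),P(405,243,.038),P(412,323,.05),P(341,330,.05),'tab',P(346,316,.082))
print('lever',P(580,183,.03),'timer',P(570,115,.03),'hopper rim',P(88,18,.205),P(147,18,.205))
E
```

```text
plate front L,R [0.4097 0.1671] [0.4095 0.0857] right edge up [0.6841 0.097 ] [0.5562 0.0944]
gate handle [0.6249 0.1558] [0.6241 0.1065]
knob [0.4381 0.1034]
tray BL,BR,FR [ 0.4897 -0.0912] [ 0.4974 -0.1731] [ 0.4018 -0.1806] [ 0.3942 -0.0966] tab [ 0.4105 -0.1046]
lever [ 0.5691 -0.3872] timer [ 0.6536 -0.3778] hopper rim [0.7324 0.1684] [0.731  0.1032]
```

{"name": "drive_tool", "arguments": {"commands": [{"x":0.01,"y":0.02,"yaw":1.4},{"x":0.02,"y":0.04,"yaw":2.8},{"x":0.03,"y":0.06,"yaw":4.2},{"x":0.04,"y":0.08,"yaw":5.6},{"x":0.05,"y":0.1,"yaw":7}], "jaw": 0}}

```text
invalid input at $.commands[0]: expected keys x, y, z, yaw
```

{"name": "drive_tool", "arguments": {"commands": [{"x":0.01,"y":0.02,"yaw":1.4},{"x":0.02,"y":0.04,"yaw":2.8},{"x":0.03,"y":0.06,"yaw":4.2},{"x":0.04,"y":0.08,"yaw":5.6},{"x":0.05,"y":0.1,"yaw":7}]}}

```text
invalid input at $.commands[0]: expected keys x, y, z, yaw
```

{"name": "drive_tool", "arguments": {"commands": [{"x":0.01,"y":0.02,"yaw":1.4},{"x":0.02,"y":0.04,"yaw":2.8},{"x":0.03,"y":0.06,"yaw":4.2},{"x":0.04,"y":0.08,"yaw":5.6},{"x":0.05,"y":0.1,"yaw":7}]}}

```text
invalid input at $.commands[0]: expected keys x, y, z, yaw
```

{"name": "drive_tool", "arguments": {"commands": [{"x":0.01,"y":0.015,"yaw":1.4},{"x":0.02,"y":0.03,"yaw":2.8},{"x":0.03,"y":0.045,"yaw":4.2},{"x":0.04,"y":0.06,"yaw":5.6},{"x":0.053,"y":0.082,"yaw":7}]}}

```text
invalid input at $.commands[0]: expected keys x, y, z, yaw
```

{"name": "drive_tool", "arguments": {"commands": [{"yaw":1.4},{"yaw":2.8},{"yaw":4.2},{"yaw":4.5},{"yaw":4.5}]}}

```text
invalid input at $.commands[0]: expected keys x, y, z, yaw
```

```bash
python3 - <<'E'
from h import *
st(); c=cam('wrist'); save(c,'w1'); print(c['M'][:3,3].round(3))
for t in ['tray','tray_tab','knob']:
    for r in arm.regions_of(c,t)[:3]:
        u,v=cen(r['mask']); print(t,'%.2f'%r['confidence'],round(u),round(v),r['mask'].sum(),atz(c,u,v,.082).round(4))
for P in [(.3942,-.0966,.05),(.4077,-.1015,.082)]: print(proj(c,P))
E
```

```text
t 0.90 tcp [ 0.2048 -0.4834  0.2313] yaw(x axis) -67.0 F [-0.7  0.2  0.1] gap 0.0853
[ 0.267 -0.457  0.374]
[ -14.9739399  -201.94244937]
[ -27.49081227 -233.8557337 ]
```

View pics/w1.png

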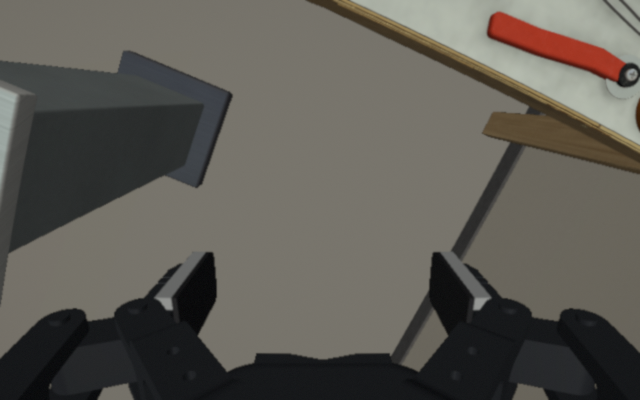

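{"name": "drive_tool", "arguments": {"commands": [{"x":0.01,"y":0.02,"z":0,"yaw":1.4},{"x":0.02,"y":0.04,"z":0,"yaw":2.8},{"x":0.03,"y":0.06,"z":0,"yaw":4.2},{"x":0.04,"y":0.08,"z":0,"yaw":5.6},{"x":0.05,"y":0.1,"z":0,"yaw":7}], "jaw": 0}}

```text
t: 1.52
eef_pos: [0.2552, -0.3825, 0.2313]
ee_rot: [0.0, 0.962, -0.273, 0.0]
ft_force: [0.2, -0.7, -0.0]
finger_gap: 0.0853
```

{"name": "drive_tool", "arguments": {"commands": [{"x":0.01,"y":0.02,"z":0,"yaw":1.4},{"x":0.02,"y":0.04,"z":0,"yaw":2.8},{"x":0.03,"y":0.06,"z":0,"yaw":4.2},{"x":0.04,"y":0.08,"z":0,"yaw":5.6},{"x":0.05,"y":0.1,"z":0,"yaw":7}]}}

```text
t: 1.93
eef_pos: [0.3052, -0.2824, 0.2315]
ee_rot: [0.0, 1.0, 0.029, 0.0]
ft_force: [0.5, 0.0, 0.5]
finger_gap: 0.0853
```

{"name": "drive_tool", "arguments": {"commands": [{"x":0.01,"y":0.02,"z":0,"yaw":1.4},{"x":0.02,"y":0.04,"z":0,"yaw":2.8},{"x":0.03,"y":0.06,"z":0,"yaw":4.2},{"x":0.04,"y":0.08,"z":0,"yaw":5.6},{"x":0.05,"y":0.1,"z":0,"yaw":7}]}}

```text
t: 2.35
eef_pos: [0.3552, -0.1824, 0.2315]
ee_rot: [0.0, 0.945, 0.328, 0.0]
ft_force: [1.0, -0.4, -1.0]
finger_gap: 0.0856
```

{"name": "drive_tool", "arguments": {"commands": [{"x":0.01,"y":0.015,"z":0,"yaw":1.4},{"x":0.02,"y":0.03,"z":0,"yaw":2.8},{"x":0.03,"y":0.045,"z":0,"yaw":4.2},{"x":0.04,"y":0.06,"z":0,"yaw":5.6},{"x":0.053,"y":0.082,"z":0,"yaw":7}]}}

```text
t: 2.77
eef_pos: [0.4081, -0.1011, 0.2315]
ee_rot: [0.0, 0.803, 0.597, 0.0]
ft_force: [-0.0, -1.1, -0.7]
finger_gap: 0.0853
```

{"name": "drive_tool", "arguments": {"commands": [{"x":0,"y":0,"z":0,"yaw":1.4},{"x":0,"y":0,"z":0,"yaw":2.8},{"x":0,"y":0,"z":0,"yaw":4.2},{"x":0,"y":0,"z":0,"yaw":4.5},{"x":0,"y":0,"z":0,"yaw":4.5}]}}

```text
t: 3.18
eef_pos: [0.4079, -0.1013, 0.2314]
ee_rot: [0.0, 0.672, 0.74, 0.0]
ft_force: [0.0, 0.1, 0.7]
finger_gap: 0.0851
```

```bash
python3 - <<'E'
from h import *
st(); c=cam('wrist'); save(c,'w2'); print(c['M'][:3,3].round(3))
for t in ['tray','tray_tab','knob']:
    for r in arm.regions_of(c,t)[:3]:
        u,v=cen(r['mask']); print(t,'%.2f'%r['confidence'],round(u),round(v),r['mask'].sum(),atz(c,u,v,.082).round(4))
for P in [(.3942,-.0966,.05),(.4077,-.1015,.082)]: print(proj(c,P))
E
```

```text
t 3.18 tcp [ 0.4079 -0.1013  0.2314] yaw(x axis) 95.5 F [0.  0.1 0.7] gap 0.0851
[ 0.342 -0.107  0.374]
tray 0.74 282 201 8789 [ 0.4287 -0.1333  0.082 ]
tray_tab 0.90 282 201 8714 [ 0.4289 -0.1333  0.082 ]
tray_tab 0.30 36 174 1083 [ 0.426  -0.3482  0.082 ]
knob 0.71 282 200 8818 [ 0.4287 -0.1333  0.082 ]
knob 0.68 537 229 1229 [0.4336 0.0916 0.082 ]
[329.10543971 158.19820445]
[322.22321735 179.87681918]
```

View pics/w2.png

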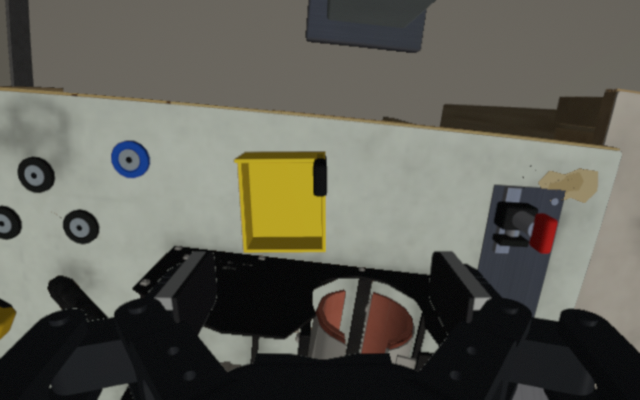

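The tab top is at px (320,177), against a predicted (322,180), so I can descend. The knob (541,233) is in view too.

{"name": "drive_tool", "arguments": {"commands": [{"x":0.001,"y":0,"z":-0.035,"yaw":0},{"x":0.002,"y":0,"z":-0.07,"yaw":0},{"x":0.002,"y":0,"z":-0.105,"yaw":0},{"x":0.002,"y":0,"z":-0.14,"yaw":0},{"x":0.002,"y":0,"z":-0.177,"yaw":0}]}}

```text
t: 3.8
eef_pos: [0.41, -0.1015, 0.0533]
ee_rot: [0.001, 0.673, 0.74, 0.0]
ft_force: [0.9, -0.4, 0.8]
finger_gap: 0.0853
```

{"name": "drive_tool", "arguments": {"commands": [{"x":0,"y":0,"z":0,"yaw":0},{"x":0,"y":0,"z":0,"yaw":0},{"x":0,"y":0,"z":0,"yaw":0},{"x":0,"y":0,"z":0,"yaw":0},{"x":0,"y":0,"z":0,"yaw":0}], "jaw": 1}}

```text
t: 4.22
eef_pos: [0.4113, -0.1019, 0.0567]
ee_rot: [0.002, 0.673, 0.74, 0.001]
ft_force: [-0.4, -0.3, -0.3]
finger_gap: 0.0256
```

{"name": "drive_tool", "arguments": {"commands": [{"x":0,"y":0,"z":0,"yaw":0},{"x":0,"y":0,"z":0,"yaw":0},{"x":0,"y":0,"z":0,"yaw":0},{"x":0,"y":0,"z":0,"yaw":0},{"x":0,"y":0,"z":0,"yaw":0}]}}

```text
t: 4.63
eef_pos: [0.411, -0.102, 0.0562]
ee_rot: [0.002, 0.673, 0.74, 0.001]
ft_force: [-1.3, -1.0, 8.0]
finger_gap: 0.0111
```

{"name": "drive_tool", "arguments": {"commands": [{"x":0,"y":0,"z":0.02,"yaw":0},{"x":0,"y":0,"z":0.045,"yaw":0},{"x":0,"y":0,"z":0.07,"yaw":0},{"x":0,"y":0.0,"z":0.095,"yaw":0},{"x":0,"y":0,"z":0.12,"yaw":0}]}}

```text
t: 5.05
eef_pos: [0.4094, -0.1012, 0.1754]
ee_rot: [-0.0, 0.673, 0.74, -0.0]
ft_force: [0.7, -0.8, -2.6]
finger_gap: 0.011
```

{"name": "drive_tool", "arguments": {"commands": [{"x":0.005,"y":0.03,"z":0,"yaw":-0.2},{"x":0.01,"y":0.06,"z":0,"yaw":-0.4},{"x":0.015,"y":0.09,"z":0,"yaw":-0.6},{"x":0.02,"y":0.12,"z":0,"yaw":-0.8},{"x":0.02,"y":0.14,"z":0,"yaw":-0.8}]}}

```text
t: 5.47
eef_pos: [0.4298, 0.0409, 0.1743]
ee_rot: [-0.0, 0.698, 0.716, 0.0]
ft_force: [0.4, -0.7, -3.1]
finger_gap: 0.0109
```

```bash
python3 - <<'E'
from h import *
st(); c=cam('wrist'); save(c,'w3'); np.save('w3M.npy',c['M']); print(c['M'][:3,3].round(3))
for P in [(.41,.167,.004),(.4095,.0857,.004),(.438,.103,.084)]: print(proj(c,P).round())
E
```

```text
t 5.47 tcp [0.4298 0.0409 0.1743] yaw(x axis) 91.5 F [ 0.4 -0.7 -3.1] gap 0.0109
[0.364 0.04  0.317]
[465. 157.]
[374. 154.]
[413. 213.]
```

View pics/w3.png

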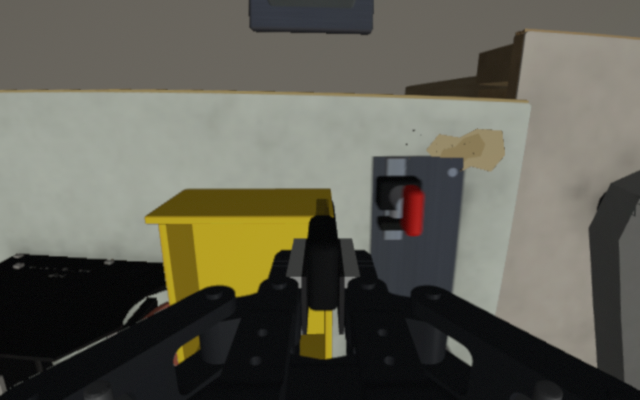

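```bash
python3 - <<'E'
from h import *
c=cam('wrist')
for u,v,z in [(373,157,.004),(463,157,.004),(371,245,.004),(453,290,.004),(458,225,.004),(407,186,.084),(406,211,.084),(413,187,.084),(413,235,.084),(423,187,.084)]: print(u,v,atz(c,u,v,z).round(4))
# knob red blob
f=c['frame'].astype(int); m=(f[...,2]>130)&(f[...,1]<60)&(f[...,0]<60); m[:, :370]=0; v,u=np.nonzero(m); print(u.min(),u.max(),v.min(),v.max())
t=cam('top'); f=t['frame'].astype(int); m=(f[...,2]>130)&(f[...,1]<60)&(f[...,0]<60)
n,l,s,ce=cv2.connectedComponentsWithStats(m.astype(np.uint8))
for i in range(1,n):
  if s[i,4]>15 and ce[i][0]<300: print('top red',s[i],ce[i].round(1),atz(t,*ce[i],.245).round(4),atz(t,*ce[i],.084).round(4))
E
```

```text
373 157 [0.4121 0.0874 0.004 ]
463 157 [0.4096 0.1673 0.004 ]
371 245 [0.4951 0.091  0.004 ]
453 290 [0.5409 0.1751 0.004 ]
458 225 [0.4732 0.1709 0.004 ]
407 186 [0.4185 0.0997 0.084 ]
406 211 [0.436  0.1006 0.084 ]
413 187 [0.4191 0.1038 0.084 ]
413 235 [0.4533 0.1071 0.084 ]
423 187 [0.4189 0.1105 0.084 ]
405 417 195 235
top red [187 164  18   5  81] [195.4 165.9] [0.626  0.1345 0.245 ] [0.6611 0.184  0.084 ]
```

{"name": "drive_tool", "arguments": {"commands": [{"x":0.015,"y":0.03,"z":0.0,"yaw":0.1},{"x":0.03,"y":0.06,"z":0.0,"yaw":0.2},{"x":0.045,"y":0.09,"z":0.0,"yaw":0.2},{"x":0.06,"y":0.115,"z":0.0,"yaw":0.2},{"x":0.068,"y":0.126,"z":0.0,"yaw":0.2}]}}

```text
t: 6.03
eef_pos: [0.4986, 0.1662, 0.1738]
ee_rot: [-0.0, 0.691, 0.722, -0.0]
ft_force: [0.5, 0.2, -2.7]
finger_gap: 0.0105
```

```bash
python3 - <<'E'
from h import *
st(); c=cam('wrist'); save(c,'w4'); np.save('w4M.npy',c['M'])
f=c['frame'].astype(int); m=(f[...,2]>130)&(f[...,1]>110)&(f[...,0]<70)
v,u=np.nonzero(m); print('yellow',u.min(),u.max(),v.min(),v.max())
for uu in (200,240,280,300): vv=np.nonzero(m[:,uu])[0]; print(uu,vv[:1], atz(c,uu,vv[0],.1678).round(4) if len(vv) else '')
E
```

```text
t 6.03 tcp [0.4986 0.1662 0.1738] yaw(x axis) 92.5 F [ 0.5  0.2 -2.7] gap 0.0105
yellow 135 334 181 318
200 [182] [0.4694 0.1129 0.1678]
240 [182] [0.4686 0.1301 0.1678]
280 [183] [0.4683 0.1471 0.1678]
300 [183] [0.468  0.1556 0.1678]
```

View pics/w4.png

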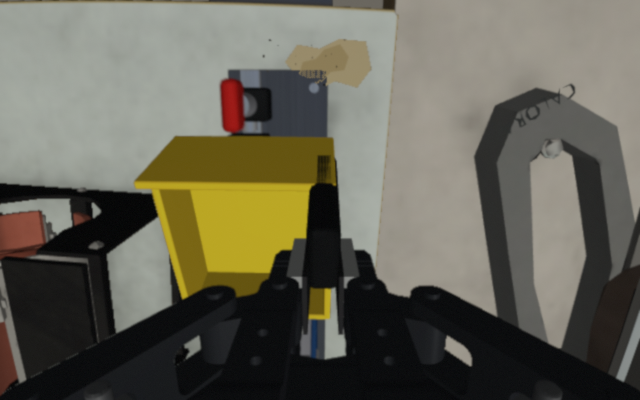

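```bash
python3 - <<'E'
from h import *
import types
c=cam('wrist')
for u,v,z in [(172,137,.118),(333,137,.118),(137,185,.1678),(333,187,.1678),(185,290,.12),(255,272,.12),(226,318,.156),(320,318,.156),(232,105,.084),(228,69,.004),(327,69,.004),(327,136,.004)]: print(u,v,atz(c,u,v,z).round(4))
E
```

```text
172 137 [0.4573 0.0818 0.118 ]
333 137 [0.4537 0.1708 0.118 ]
137 185 [0.4725 0.0857 0.1678]
333 187 [0.4697 0.1703 0.1678]
185 290 [0.5508 0.0843 0.12  ]
255 272 [0.5362 0.1279 0.12  ]
226 318 [0.5445 0.1192 0.156 ]
320 318 [0.542  0.1677 0.156 ]
232 105 [0.4398 0.1073 0.084 ]
228 69 [0.4128 0.0847 0.004 ]
327 69 [0.4096 0.1668 0.004 ]
327 136 [0.4647 0.1694 0.004 ]
```

The back of the tray sags about 16° in the grip. I'll lower slowly until the back edge touches, then press it flat.

{"name": "drive_tool", "arguments": {"commands": [{"x":0.0,"y":0.001,"z":-0.02,"yaw":0},{"x":0.0,"y":0.003,"z":-0.04,"yaw":0},{"x":0,"y":0.003,"z":-0.06,"yaw":0},{"x":0,"y":0.003,"z":-0.075,"yaw":0},{"x":0,"y":0.003,"z":-0.085,"yaw":0}]}}

```text
t: 6.55
eef_pos: [0.5032, 0.1671, 0.0943]
ee_rot: [0.005, 0.692, 0.722, 0.006]
ft_force: [14.2, 3.8, 19.8]
finger_gap: 0.0104
```

{"name": "drive_tool", "arguments": {"commands": [{"x":0.0,"y":0,"z":-0.003,"yaw":0},{"x":0.0,"y":0,"z":-0.006,"yaw":0},{"x":0,"y":0,"z":-0.009,"yaw":0},{"x":0,"y":0,"z":-0.012,"yaw":0},{"x":0,"y":0,"z":-0.015,"yaw":0}]}}

```text
t: 6.97
eef_pos: [0.5048, 0.1666, 0.086]
ee_rot: [0.007, 0.692, 0.722, 0.008]
ft_force: [-4.7, -4.4, 60.9]
finger_gap: 0.0105
```

{"name": "drive_tool", "arguments": {"commands": [{"x":0.0,"y":0,"z":-0.002,"yaw":0},{"x":0.0,"y":0,"z":-0.005,"yaw":0},{"x":0,"y":0,"z":-0.008,"yaw":0},{"x":0,"y":0,"z":-0.011,"yaw":0},{"x":0,"y":0,"z":-0.013,"yaw":0}]}}

```text
t: 7.38
eef_pos: [0.5135, 0.17, 0.0844]
ee_rot: [0.013, 0.692, 0.721, 0.02]
ft_force: [3.5, 1.7, 93.0]
finger_gap: 0.0107
```

{"name": "drive_tool", "arguments": {"commands": [{"x":0.0,"y":0,"z":0.01,"yaw":0},{"x":0.0,"y":0,"z":0.02,"yaw":0},{"x":0,"y":0,"z":0.025,"yaw":0},{"x":0,"y":0,"z":0.025,"yaw":0},{"x":0,"y":0,"z":0.025,"yaw":0}]}}

```text
t: 7.8
eef_pos: [0.5008, 0.1664, 0.0892]
ee_rot: [0.003, 0.692, 0.722, 0.004]
ft_force: [8.3, 2.1, 1.6]
finger_gap: 0.0106
```

```bash
python3 - <<'E'
from h import *
st(); c=cam('wrist'); save(c,'w5'); cv2.imwrite('pics/w5.png',np.vstack([c['frame'][:, :]])); np.save('w5M.npy',c['M'])
E
```

```text
t 7.80 tcp [0.5008 0.1664 0.0892] yaw(x axis) 92.4 F [8.3 2.1 1.6] gap 0.0106
```

View pics/w5.png

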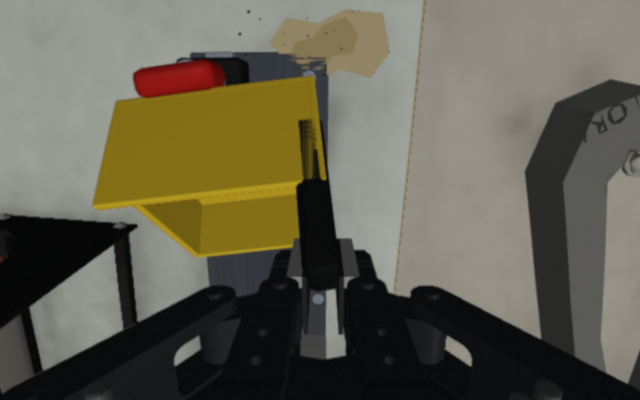

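The tilted front came down on the jaw, and the knob wing now lies across. I'll lift the tray, set it flat on the free bench and regrip.

{"name": "drive_tool", "arguments": {"commands": [{"x":0.005,"y":0,"z":0.02,"yaw":0},{"x":0.005,"y":0,"z":0.045,"yaw":0},{"x":0.005,"y":0,"z":0.07,"yaw":0},{"x":0.005,"y":0,"z":0.09,"yaw":0},{"x":0.005,"y":0,"z":0.1,"yaw":0}]}}

```text
t: 8.27
eef_pos: [0.5037, 0.1663, 0.1897]
ee_rot: [0.001, 0.692, 0.722, 0.002]
ft_force: [0.8, -0.8, -2.2]
finger_gap: 0.0107
```

{"name": "drive_tool", "arguments": {"commands": [{"x":-0.01,"y":-0.03,"z":0,"yaw":0},{"x":-0.03,"y":-0.065,"z":0,"yaw":0},{"x":-0.045,"y":-0.1,"z":0,"yaw":0},{"x":-0.06,"y":-0.13,"z":0,"yaw":0},{"x":-0.07,"y":-0.15,"z":0,"yaw":0}]}}

```text
t: 8.68
eef_pos: [0.4309, 0.0147, 0.1855]
ee_rot: [-0.0, 0.693, 0.721, -0.001]
ft_force: [0.1, -1.0, -1.6]
finger_gap: 0.0107
```

{"name": "drive_tool", "arguments": {"commands": [{"x":-0.005,"y":-0.02,"z":-0.01,"yaw":0},{"x":-0.01,"y":-0.04,"z":-0.03,"yaw":0},{"x":-0.015,"y":-0.05,"z":-0.05,"yaw":0},{"x":-0.015,"y":-0.06,"z":-0.06,"yaw":0},{"x":-0.015,"y":-0.06,"z":-0.06,"yaw":0}]}}

```text
t: 9.1
eef_pos: [0.416, -0.0439, 0.1236]
ee_rot: [-0.002, 0.693, 0.721, -0.002]
ft_force: [-1.2, -0.0, -3.2]
finger_gap: 0.0109
```

{"name": "drive_tool", "arguments": {"commands": [{"x":0,"y":0,"z":-0.005,"yaw":0},{"x":0,"y":0,"z":-0.01,"yaw":0},{"x":0,"y":0,"z":-0.015,"yaw":0},{"x":0,"y":0,"z":-0.02,"yaw":0},{"x":0,"y":0,"z":-0.02,"yaw":0}]}}

```text
t: 9.52
eef_pos: [0.4175, -0.0419, 0.1054]
ee_rot: [-0.001, 0.691, 0.722, -0.0]
ft_force: [-0.1, -0.4, -2.4]
finger_gap: 0.01
```

```bash
python3 - <<'E'
from h import *
st()
c=cam('scene'); t=cam('top'); f=t['frame'][190:280,190:330]; cv2.imwrite('pics/t2.png',np.hstack([cv2.resize(f,(560,360),interpolation=cv2.INTER_CUBIC)])); 
E
```

```text
t 9.52 tcp [ 0.4175 -0.0419  0.1054] yaw(x axis) 92.5 F [-0.1 -0.4 -2.4] gap 0.0100
```

View pics/t2.png

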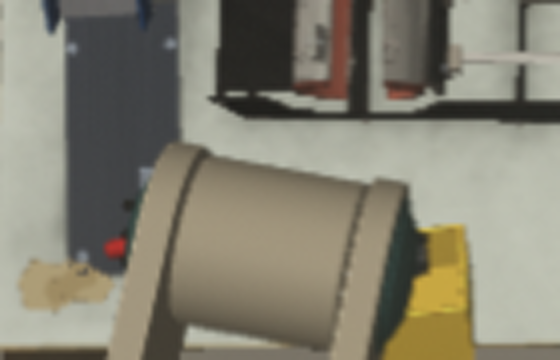

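{"name": "drive_tool", "arguments": {"commands": [{"x":0.01,"y":-0.01,"z":0,"yaw":0},{"x":0.02,"y":-0.02,"z":0,"yaw":0},{"x":0.022,"y":-0.03,"z":-0.004,"yaw":0},{"x":0.022,"y":-0.03,"z":-0.008,"yaw":0},{"x":0.022,"y":-0.03,"z":-0.012,"yaw":0}]}}

```text
t: 10.03
eef_pos: [0.4395, -0.0725, 0.0937]
ee_rot: [-0.0, 0.692, 0.722, -0.0]
ft_force: [0.0, 0.1, -3.0]
finger_gap: 0.0106
```

{"name": "drive_tool", "arguments": {"commands": [{"x":0,"y":0,"z":-0.003,"yaw":0},{"x":0,"y":0,"z":-0.006,"yaw":0},{"x":0,"y":0,"z":-0.009,"yaw":0},{"x":0,"y":0,"z":-0.012,"yaw":0},{"x":0,"y":0,"z":-0.012,"yaw":0}]}}

```text
t: 10.45
eef_pos: [0.4406, -0.0722, 0.0834]
ee_rot: [0.001, 0.692, 0.722, 0.001]
ft_force: [-1.1, 1.7, 4.2]
finger_gap: 0.0109
```

```bash
python3 - <<'E'
from h import *
st(); c=cam('wrist'); save(c,'w6')
f=c['frame'].astype(int); m=(f[...,2]>130)&(f[...,1]>110)&(f[...,0]<70); v,u=np.nonzero(m); print(u.min(),u.max(),v.min(),v.max())
E
```

```text
t 10.45 tcp [ 0.4406 -0.0722  0.0834] yaw(x axis) 92.5 F [-1.1  1.7  4.2] gap 0.0109
95 329 75 248
```

View pics/w6.png

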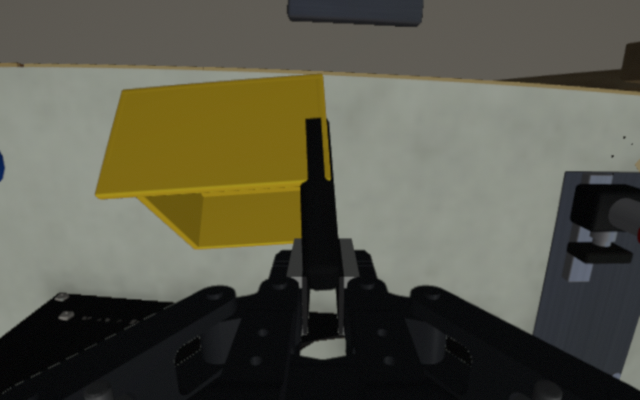

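{"name": "drive_tool", "arguments": {"commands": [{"x":-0.003,"y":0,"z":-0.004,"yaw":0},{"x":-0.006,"y":0,"z":-0.008,"yaw":0},{"x":-0.01,"y":0,"z":-0.012,"yaw":0},{"x":-0.014,"y":0,"z":-0.015,"yaw":0},{"x":-0.016,"y":0,"z":-0.015,"yaw":0}]}}

```text
t: 10.92
eef_pos: [0.4354, -0.0726, 0.0826]
ee_rot: [0.013, 0.691, 0.723, 0.011]
ft_force: [-0.1, 14.0, 71.1]
finger_gap: 0.0105
```

{"name": "drive_tool", "arguments": {"commands": [{"x":-0.003,"y":0,"z":-0.002,"yaw":0},{"x":-0.006,"y":0,"z":-0.004,"yaw":0},{"x":-0.01,"y":0,"z":-0.006,"yaw":0},{"x":-0.014,"y":0,"z":-0.008,"yaw":0},{"x":-0.016,"y":0,"z":-0.01,"yaw":0}]}}

```text
t: 11.33
eef_pos: [0.4156, -0.0739, 0.0685]
ee_rot: [0.01, 0.691, 0.723, 0.006]
ft_force: [-15.7, 5.9, 70.1]
finger_gap: 0.0106
```

```bash
python3 - <<'E'
from h import *
st(); c=cam('wrist'); save(c,'w7')
f=c['frame'].astype(int); m=(f[...,2]>130)&(f[...,1]>110)&(f[...,0]<70); v,u=np.nonzero(m); print(u.min(),u.max(),v.min(),v.max())
E
```

```text
t 11.33 tcp [ 0.4156 -0.0739  0.0685] yaw(x axis) 92.5 F [-15.7   5.9  70.1] gap 0.0106
89 331 114 288
```

View pics/w7.png

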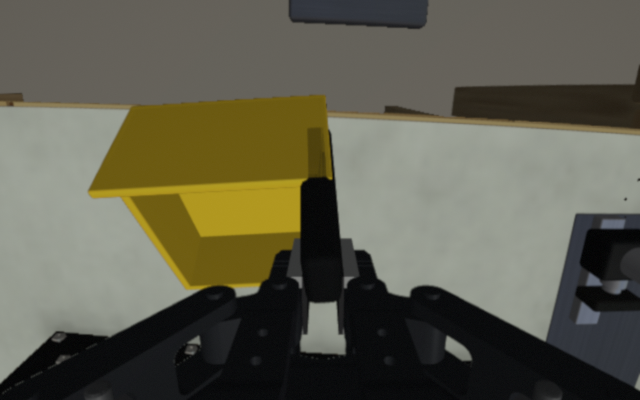

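{"name": "drive_tool", "arguments": {"commands": [{"x":0.005,"y":0,"z":0.003,"yaw":0},{"x":0.01,"y":0,"z":0.006,"yaw":0},{"x":0.015,"y":0,"z":0.01,"yaw":0},{"x":0.02,"y":0,"z":0.01,"yaw":0},{"x":0.025,"y":0,"z":0.01,"yaw":0}]}}

```text
t: 11.8
eef_pos: [0.4347, -0.0717, 0.0701]
ee_rot: [0.001, 0.692, 0.722, 0.002]
ft_force: [-4.0, 8.0, 19.7]
finger_gap: 0.0104
```

{"name": "drive_tool", "arguments": {"commands": [{"x":0,"y":0,"z":0,"yaw":0},{"x":0,"y":0,"z":0,"yaw":0},{"x":0,"y":0,"z":0,"yaw":0},{"x":0,"y":0,"z":0,"yaw":0},{"x":0,"y":0,"z":0.01,"yaw":0}], "jaw": 0}}

```text
t: 12.22
eef_pos: [0.4313, -0.0721, 0.0754]
ee_rot: [-0.002, 0.692, 0.722, -0.001]
ft_force: [-0.9, 0.3, -1.8]
finger_gap: 0.0701
```

{"name": "drive_tool", "arguments": {"commands": [{"x":-0.005,"y":0,"z":0.025,"yaw":0},{"x":-0.01,"y":0,"z":0.05,"yaw":0},{"x":-0.015,"y":0,"z":0.08,"yaw":0},{"x":-0.02,"y":0,"z":0.11,"yaw":0},{"x":-0.02,"y":0,"z":0.14,"yaw":0}]}}

```text
t: 12.63
eef_pos: [0.4119, -0.0724, 0.2194]
ee_rot: [0.0, 0.692, 0.722, 0.0]
ft_force: [-0.1, -0.3, -0.2]
finger_gap: 0.0854
```

```bash
python3 - <<'E'
from h import *
st(); c=cam('wrist'); save(c,'w8'); np.save('w8M.npy',c['M'])
E
```

```text
t 12.63 tcp [ 0.4119 -0.0724  0.2194] yaw(x axis) 92.5 F [-0.1 -0.3 -0.2] gap 0.0854
```

View pics/w8.png

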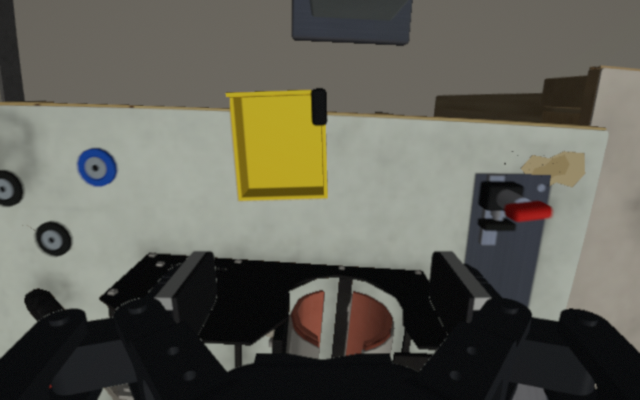

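```bash
python3 - <<'E'
from h import *
c=cam('wrist')
for u,v,z in [(228,95,.05),(326,90,.05),(238,199,.038),(328,198,.038),(319,89,.082),(319,106,.082),(319,122,.082),(200,107,0),(400,119,0),(507,211,.084),(552,211,.084),(474,173,.004),(550,180,.004)]: print(u,v,z,atz(c,u,v,z).round(4)[:2])
f=c['frame'].astype(int); m=(f[...,2]>130)&(f[...,1]<60)&(f[...,0]<60); m[:,:450]=0; v,u=np.nonzero(m); print(u.min(),u.max(),v.min(),v.max())
b=(f.sum(2)<75); b[:,:300]=0;b[:,335:]=0;b[140:]=0; v,u=np.nonzero(b); print('tab',u.min(),u.max(),v.min(),v.max())
E
```

```text
228 95 0.05 [ 0.3506 -0.1573]
326 90 0.05 [ 0.3432 -0.0734]
238 199 0.038 [ 0.447  -0.1532]
328 198 0.038 [ 0.4422 -0.067 ]
319 89 0.082 [ 0.3431 -0.0789]
319 106 0.082 [ 0.3558 -0.0784]
319 122 0.082 [ 0.368  -0.0779]
200 107 0 [ 0.3638 -0.1989]
400 119 0 [0.3673 0.0024]
507 211 0.084 [0.4337 0.0831]
552 211 0.084 [0.4321 0.1226]
474 173 0.004 [0.4183 0.0845]
550 180 0.004 [0.4218 0.1683]
514 547 203 213
tab 314 326 84 118
```

{"name": "drive_tool", "arguments": {"commands": [{"x":-0.025,"y":-0.003,"z":-0.02,"yaw":0.1},{"x":-0.052,"y":-0.006,"z":-0.05,"yaw":0.25},{"x":-0.052,"y":-0.006,"z":-0.09,"yaw":0.25},{"x":-0.052,"y":-0.006,"z":-0.11,"yaw":0.25},{"x":-0.052,"y":-0.006,"z":-0.115,"yaw":0.25}]}}

```text
t: 13.15
eef_pos: [0.3582, -0.0777, 0.0984]
ee_rot: [-0.003, 0.684, 0.729, -0.001]
ft_force: [0.4, 0.5, -0.4]
finger_gap: 0.0853
```

```bash
python3 - <<'E'
from h import *
st(); c=cam('wrist'); save(c,'w9')
for r in arm.regions_of(c,'tray_tab')[:3]: u,v=cen(r['mask']); print('%.2f'%r['confidence'],u,v,r['mask'].sum(),np.array(r['bbox'])*[640,400,640,400])
f=c['frame'].astype(int); b=(f.sum(2)<80).astype(np.uint8); n,l,s,ce=cv2.connectedComponentsWithStats(b)
for i in range(1,n):
  if s[i,4]>150: print(s[i],ce[i].round(1),atz(c,*ce[i],.082).round(4))
for P in [(.342,-.0785,.082),(.356,-.0785,.082),(.37,-.0785,.082)]: print(proj(c,P).round(1))
E
```

```text
t 13.15 tcp [ 0.3582 -0.0777  0.0984] yaw(x axis) 93.7 F [ 0.4  0.5 -0.4] gap 0.0853
0.85 266.9253360607832 245.21527371907266 20532 [180.48  169.6   155.072 158.4  ]
[523 181  50  15 341] [544.1 188.8] [0.3256 0.0244 0.082 ]
[ 312  185   23   70 1514] [323.  220.4] [ 0.3474 -0.0779  0.082 ]
[    0   252   640   148 43335] [337.7 352.6] [ 0.4202 -0.0654  0.082 ]
[322.3 209.3]
[320.4 237.5]
[318.6 264.5]
```

View pics/w9.png

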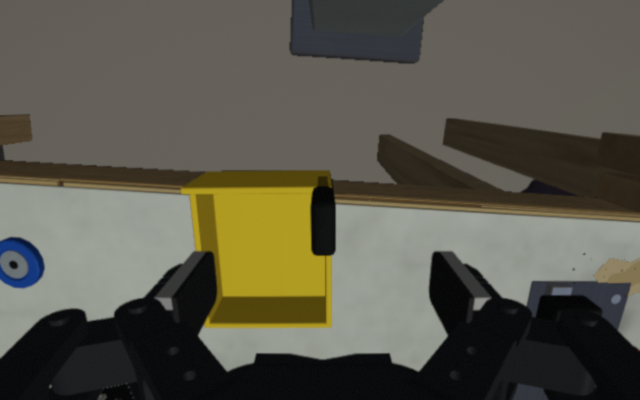

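{"name": "drive_tool", "arguments": {"commands": [{"x":-0.002,"y":0,"z":-0.01,"yaw":0},{"x":-0.003,"y":0,"z":-0.02,"yaw":0},{"x":-0.003,"y":0,"z":-0.03,"yaw":0},{"x":-0.003,"y":0,"z":-0.04,"yaw":0},{"x":-0.003,"y":0,"z":-0.047,"yaw":0}]}}

```text
t: 13.67
eef_pos: [0.3575, -0.0783, 0.054]
ee_rot: [-0.001, 0.684, 0.73, -0.0]
ft_force: [0.0, -0.7, -0.2]
finger_gap: 0.0856
```

{"name": "drive_tool", "arguments": {"commands": [{"x":0,"y":0,"z":0,"yaw":0},{"x":0,"y":0,"z":0,"yaw":0},{"x":0,"y":0,"z":0,"yaw":0},{"x":0,"y":0,"z":0,"yaw":0},{"x":0,"y":0,"z":0,"yaw":0}], "jaw": 1}}

```text
t: 14.08
eef_pos: [0.3582, -0.0785, 0.0558]
ee_rot: [0.0, 0.684, 0.73, 0.0]
ft_force: [0.2, -0.7, -0.8]
finger_gap: 0.0259
```

{"name": "drive_tool", "arguments": {"commands": [{"x":0,"y":0,"z":0,"yaw":0},{"x":0,"y":0,"z":0,"yaw":0},{"x":0,"y":0,"z":0,"yaw":0},{"x":0,"y":0,"z":0,"yaw":0},{"x":0,"y":0,"z":0,"yaw":0}]}}

```text
t: 14.5
eef_pos: [0.3582, -0.0784, 0.0558]
ee_rot: [0.0, 0.684, 0.73, 0.0]
ft_force: [-0.7, 1.5, 5.8]
finger_gap: 0.0111
```

{"name": "drive_tool", "arguments": {"commands": [{"x":0.001,"y":0,"z":0.003,"yaw":0},{"x":0.003,"y":0,"z":0.008,"yaw":0},{"x":0.006,"y":0,"z":0.014,"yaw":0},{"x":0.01,"y":0,"z":0.02,"yaw":0},{"x":0.014,"y":0,"z":0.025,"yaw":0}]}}

```text
t: 14.92
eef_pos: [0.3724, -0.0785, 0.0811]
ee_rot: [0.0, 0.684, 0.73, 0.0]
ft_force: [1.0, 0.5, -2.4]
finger_gap: 0.0111
```

```bash
cat >> h.py <<'E'
def ymask(c):
    h=cv2.cvtColor(c['frame'],cv2.COLOR_BGR2HSV); return (h[...,0]>20)&(h[...,0]<35)&(h[...,1]>150)
def tilt():
    c=cam('wrist'); s=arm.sense(); M=c['M']; m=ymask(c); m[:150 if False else 0]=0
    # model: tab centre in tool grasp -> tray corners for pitch a, compare mask top-v at columns
    w,x,y,z=s['ee_rot']; Rt=R.from_quat([x,y,z,w]).as_matrix(); psi=np.arctan2(Rt[1,0],Rt[0,0])-np.pi/2
    rows=[np.nonzero(m[:,u])[0] for u in (220,250,280)]
    print('yellow top/bottom v',[(r.min(),r.max()) if len(r) else None for r in rows])
    for dx in (0,.005):
      for a in (0,10,20,30):
        Rr=R.from_euler('zy',[psi,np.radians(a)]).as_matrix()
        tab=np.array(s['eef_pos'])+[0,0,.0187]
        P=[tab+Rr@(np.array(q)-[-.035+dx,.037,.068]) for q in [(-.049,0,0),(-.049,0,.05),(.049,0,.038)]]
        print('dx',dx,'tilt',a,[proj(c,p).round().astype(int).tolist() for p in P])
    return c
E
python3 - <<'E'
from h import *
st(); c=tilt(); save(c,'w10')
E
```

```text
t 14.92 tcp [ 0.3724 -0.0785  0.0811] yaw(x axis) 93.7 F [ 1.   0.5 -2.4] gap 0.0111
yellow top/bottom v [(np.int64(185), np.int64(286)), (np.int64(184), np.int64(295)), (np.int64(184), np.int64(251))]
dx 0 tilt 0 [[254, 198], [233, 230], [252, 394]]
dx 0 tilt 10 [[254, 178], [231, 225], [257, 365]]
dx 0 tilt 20 [[252, 160], [230, 221], [261, 337]]
dx 0 tilt 30 [[250, 142], [228, 219], [264, 310]]
dx 0.005 tilt 0 [[254, 189], [232, 218], [251, 387]]
dx 0.005 tilt 10 [[253, 170], [230, 214], [256, 359]]
dx 0.005 tilt 20 [[251, 151], [228, 211], [260, 332]]
dx 0.005 tilt 30 [[248, 134], [225, 210], [263, 306]]
```

The tray hangs level now (visible bottom edge v≈185, model at 0° ≈186). I'll carry it gently.

{"name": "drive_tool", "arguments": {"commands": [{"x":0.008,"y":0.0,"z":0.015,"yaw":0},{"x":0.016,"y":0.0,"z":0.035,"yaw":0},{"x":0.024,"y":0.0,"z":0.055,"yaw":0},{"x":0.032,"y":0.0,"z":0.075,"yaw":0},{"x":0.04,"y":0.008,"z":0.085,"yaw":0}]}}

```text
t: 15.38
eef_pos: [0.4132, -0.0713, 0.168]
ee_rot: [0.002, 0.684, 0.729, 0.001]
ft_force: [0.3, -0.9, -2.7]
finger_gap: 0.0111
```

{"name": "drive_tool", "arguments": {"commands": [{"x":0.002,"y":0.02,"z":0,"yaw":0},{"x":0.004,"y":0.045,"z":0,"yaw":0},{"x":0.006,"y":0.07,"z":0,"yaw":-0.1},{"x":0.008,"y":0.095,"z":0,"yaw":-0.2},{"x":0.01,"y":0.12,"z":0,"yaw":-0.25}]}}

```text
t: 15.8
eef_pos: [0.4219, 0.0508, 0.1654]
ee_rot: [-0.0, 0.692, 0.722, 0.0]
ft_force: [0.7, 0.2, -2.8]
finger_gap: 0.0107
```

{"name": "drive_tool", "arguments": {"commands": [{"x":0.005,"y":0.025,"z":0,"yaw":0},{"x":0.01,"y":0.05,"z":0,"yaw":0},{"x":0.015,"y":0.075,"z":0,"yaw":0},{"x":0.02,"y":0.1,"z":0,"yaw":0},{"x":0.03,"y":0.118,"z":0,"yaw":0}]}}

```text
t: 16.22
eef_pos: [0.4516, 0.1697, 0.1653]
ee_rot: [-0.0, 0.691, 0.723, 0.0]
ft_force: [0.1, -0.5, -1.5]
finger_gap: 0.0112
```

{"name": "drive_tool", "arguments": {"commands": [{"x":0.015,"y":0,"z":0,"yaw":0},{"x":0.03,"y":0,"z":0,"yaw":0},{"x":0.042,"y":0,"z":0,"yaw":0},{"x":0.051,"y":0,"z":0,"yaw":0},{"x":0.051,"y":0,"z":0,"yaw":0}]}}

```text
t: 16.63
eef_pos: [0.5039, 0.1676, 0.1649]
ee_rot: [-0.0, 0.692, 0.722, -0.0]
ft_force: [-0.5, -0.5, -1.6]
finger_gap: 0.0109
```

```bash
python3 - <<'E'
from h import *
st(); c=tilt(); save(c,'w11')
E
```

```text
t 16.63 tcp [0.5039 0.1676 0.1649] yaw(x axis) 92.4 F [-0.5 -0.5 -1.6] gap 0.0109
yellow top/bottom v [(np.int64(185), np.int64(286)), (np.int64(184), np.int64(295)), (np.int64(184), np.int64(251))]
dx 0 tilt 0 [[255, 194], [234, 224], [253, 390]]
dx 0 tilt 10 [[254, 174], [232, 220], [257, 361]]
dx 0 tilt 20 [[252, 156], [230, 216], [261, 334]]
dx 0 tilt 30 [[249, 138], [228, 214], [263, 307]]
dx 0.005 tilt 0 [[255, 185], [233, 213], [252, 382]]
dx 0.005 tilt 10 [[253, 166], [231, 209], [256, 355]]
dx 0.005 tilt 20 [[251, 147], [228, 206], [260, 329]]
dx 0.005 tilt 30 [[248, 130], [225, 205], [262, 303]]
```

{"name": "drive_tool", "arguments": {"commands": [{"x":0,"y":0,"z":-0.02,"yaw":0},{"x":0,"y":0,"z":-0.042,"yaw":0},{"x":0,"y":0,"z":-0.064,"yaw":0},{"x":0,"y":0,"z":-0.082,"yaw":0},{"x":0,"y":0,"z":-0.095,"yaw":0}]}}

```text
t: 17.1
eef_pos: [0.5005, 0.1681, 0.0693]
ee_rot: [-0.002, 0.691, 0.722, -0.001]
ft_force: [-8.2, 0.8, 3.2]
finger_gap: 0.0096
```

{"name": "drive_tool", "arguments": {"commands": [{"x":0,"y":0,"z":-0.002,"yaw":0},{"x":0,"y":0,"z":-0.004,"yaw":0},{"x":0,"y":0,"z":-0.006,"yaw":0},{"x":0,"y":0,"z":-0.008,"yaw":0},{"x":0,"y":0,"z":-0.01,"yaw":0}]}}

```text
t: 17.52
eef_pos: [0.5011, 0.1678, 0.0604]
ee_rot: [-0.001, 0.692, 0.722, -0.001]
ft_force: [-7.8, 0.1, 2.4]
finger_gap: 0.0093
```

```bash
python3 - <<'E'
from h import *
st(); c=tilt(); save(c,'w12')
E
```

```text
t 17.52 tcp [0.5011 0.1678 0.0604] yaw(x axis) 92.5 F [-7.8  0.1  2.4] gap 0.0093
yellow top/bottom v [(np.int64(203), np.int64(286)), (np.int64(205), np.int64(295)), (np.int64(206), np.int64(252))]
dx 0 tilt 0 [[255, 195], [234, 226], [252, 391]]
dx 0 tilt 10 [[254, 176], [232, 221], [257, 362]]
dx 0 tilt 20 [[252, 157], [230, 218], [261, 335]]
dx 0 tilt 30 [[249, 140], [228, 216], [263, 308]]
dx 0.005 tilt 0 [[255, 187], [233, 215], [252, 384]]
dx 0.005 tilt 10 [[253, 167], [231, 210], [256, 356]]
dx 0.005 tilt 20 [[251, 149], [228, 208], [260, 330]]
dx 0.005 tilt 30 [[248, 131], [226, 207], [262, 304]]
```

View pics/w12.png

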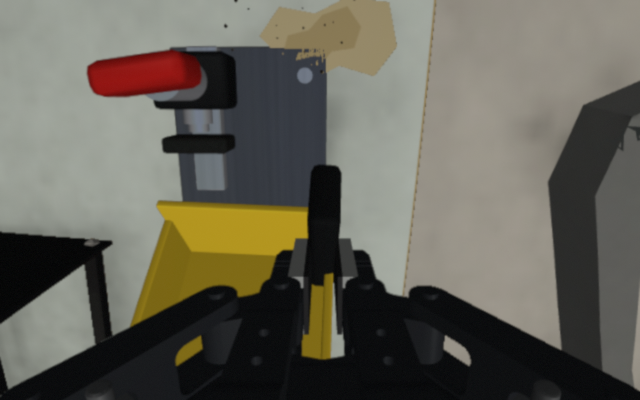

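The back edge caught on the chute and the tray is now tilted front-down. I'll lift, move 13 mm nearer the robot and lower again.

{"name": "drive_tool", "arguments": {"commands": [{"x":-0.004,"y":0,"z":0.006,"yaw":0},{"x":-0.008,"y":0,"z":0.012,"yaw":0},{"x":-0.012,"y":0,"z":0.02,"yaw":0},{"x":-0.013,"y":0,"z":0.025,"yaw":0},{"x":-0.013,"y":0,"z":0.025,"yaw":0}]}}

```text
t: 17.98
eef_pos: [0.4905, 0.1679, 0.0874]
ee_rot: [0.001, 0.692, 0.722, 0.002]
ft_force: [0.8, -0.2, -2.1]
finger_gap: 0.0096
```

{"name": "drive_tool", "arguments": {"commands": [{"x":0,"y":0,"z":-0.005,"yaw":0},{"x":0,"y":0,"z":-0.01,"yaw":0},{"x":0,"y":0,"z":-0.015,"yaw":0},{"x":0,"y":0,"z":-0.018,"yaw":0},{"x":0,"y":0,"z":-0.018,"yaw":0}]}}

```text
t: 18.4
eef_pos: [0.4891, 0.1674, 0.0656]
ee_rot: [-0.001, 0.692, 0.722, -0.001]
ft_force: [-0.2, -0.3, -3.1]
finger_gap: 0.0094
```

```bash
python3 - <<'E'
from h import *
st(); c=tilt(); save(c,'w13')
E
```

```text
t 18.40 tcp [0.4891 0.1674 0.0656] yaw(x axis) 92.5 F [-0.2 -0.3 -3.1] gap 0.0094
yellow top/bottom v [(np.int64(202), np.int64(286)), (np.int64(202), np.int64(295)), (np.int64(203), np.int64(252))]
dx 0 tilt 0 [[255, 196], [234, 227], [252, 393]]
dx 0 tilt 10 [[254, 177], [232, 223], [257, 364]]
dx 0 tilt 20 [[252, 158], [230, 219], [261, 336]]
dx 0 tilt 30 [[249, 141], [228, 217], [263, 309]]
dx 0.005 tilt 0 [[255, 188], [233, 216], [252, 385]]
dx 0.005 tilt 10 [[253, 168], [231, 212], [256, 358]]
dx 0.005 tilt 20 [[251, 150], [228, 209], [260, 331]]
dx 0.005 tilt 30 [[248, 132], [225, 209], [262, 305]]
```

{"name": "drive_tool", "arguments": {"commands": [{"x":0,"y":0,"z":-0.002,"yaw":0},{"x":0,"y":0,"z":-0.004,"yaw":0},{"x":0,"y":0,"z":-0.005,"yaw":0},{"x":0,"y":0,"z":-0.006,"yaw":0},{"x":0,"y":0,"z":-0.006,"yaw":0}]}}

```text
t: 18.87
eef_pos: [0.4898, 0.1676, 0.0611]
ee_rot: [-0.0, 0.692, 0.722, -0.0]
ft_force: [-0.7, -0.0, -2.1]
finger_gap: 0.0097
```

```bash
python3 - <<'E'
from h import *
st(); c=cam('wrist'); m=ymask(c); print([np.nonzero(m[:,u])[0][[0,-1]] for u in (220,250,280)])
E
```

```text
t 18.87 tcp [0.4898 0.1676 0.0611] yaw(x axis) 92.5 F [-0.7 -0.  -2.1] gap 0.0097
[array([202, 285]), array([202, 295]), array([203, 252])]
```

{"name": "drive_tool", "arguments": {"commands": [{"x":0,"y":0,"z":-0.001,"yaw":0},{"x":0,"y":0,"z":-0.002,"yaw":0},{"x":0,"y":0,"z":-0.003,"yaw":0},{"x":0,"y":0,"z":-0.004,"yaw":0},{"x":0,"y":0,"z":-0.005,"yaw":0}]}}

```text
t: 19.33
eef_pos: [0.4899, 0.1676, 0.0563]
ee_rot: [0.0, 0.692, 0.722, 0.0]
ft_force: [-0.8, -0.1, -1.1]
finger_gap: 0.01
```

{"name": "drive_tool", "arguments": {"commands": [{"x":0,"y":0,"z":-0.001,"yaw":0},{"x":0,"y":0,"z":-0.002,"yaw":0},{"x":0,"y":0,"z":-0.003,"yaw":0},{"x":0,"y":0,"z":-0.004,"yaw":0},{"x":0,"y":0,"z":-0.005,"yaw":0}]}}

```text
t: 19.75
eef_pos: [0.4904, 0.1682, 0.0533]
ee_rot: [0.0, 0.692, 0.722, 0.001]
ft_force: [-8.2, 1.0, 18.0]
finger_gap: 0.0095
```

```bash
python3 - <<'E'
from h import *
st(); c=cam('wrist'); m=ymask(c); print([np.nonzero(m[:,u])[0][[0,-1]] for u in (220,250,280)])
E
```

```text
t 19.75 tcp [0.4904 0.1682 0.0533] yaw(x axis) 92.5 F [-8.2  1.  18. ] gap 0.0095
[array([203, 285]), array([204, 295]), array([205, 252])]
```

{"name": "drive_tool", "arguments": {"commands": [{"x":0,"y":0,"z":0.002,"yaw":0},{"x":0,"y":0,"z":0.003,"yaw":0},{"x":0,"y":0,"z":0.003,"yaw":0},{"x":0,"y":0,"z":0.003,"yaw":0},{"x":0,"y":0,"z":0.003,"yaw":0}], "jaw": 0}}

```text
t: 20.22
eef_pos: [0.4898, 0.1675, 0.0541]
ee_rot: [-0.0, 0.692, 0.722, -0.0]
ft_force: [-0.4, -0.2, -0.9]
finger_gap: 0.0699
```

{"name": "drive_tool", "arguments": {"commands": [{"x":0,"y":0,"z":0.0,"yaw":0},{"x":0,"y":0,"z":0.0,"yaw":0},{"x":0,"y":0,"z":0.01,"yaw":0},{"x":0,"y":0,"z":0.03,"yaw":0},{"x":0,"y":0,"z":0.06,"yaw":0}]}}

```text
t: 20.63
eef_pos: [0.4883, 0.1672, 0.1131]
ee_rot: [-0.001, 0.692, 0.722, -0.002]
ft_force: [0.3, 0.3, -0.4]
finger_gap: 0.0852
```

{"name": "drive_tool", "arguments": {"commands": [{"x":-0.02,"y":-0.02,"z":0.03,"yaw":0},{"x":-0.04,"y":-0.03,"z":0.06,"yaw":0},{"x":-0.06,"y":-0.05,"z":0.09,"yaw":0},{"x":-0.06,"y":-0.06,"z":0.1,"yaw":0},{"x":-0.06,"y":-0.06,"z":0.1,"yaw":0}]}}

```text
t: 21.05
eef_pos: [0.431, 0.1066, 0.2186]
ee_rot: [0.003, 0.692, 0.722, 0.003]
ft_force: [0.4, 0.2, -0.9]
finger_gap: 0.0854
```

```bash
python3 - <<'E'
from h import *
st(); c=cam('wrist'); save(c,'w14')
cv2.imwrite('pics/w14.png',c['frame'])
E
```

```text
t 21.05 tcp [0.431  0.1066 0.2186] yaw(x axis) 92.4 F [ 0.4  0.2 -0.9] gap 0.0854
```

View pics/w14.png

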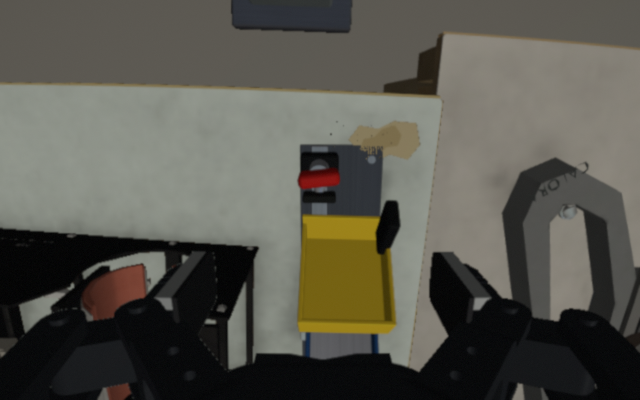

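```bash
python3 - <<'E'
from h import *
st(); c=cam('wrist'); K=np.array(c['camera_matrix'])
obj=np.array([(-.049,-.042,.05),(-.049,.042,.05),(.049,-.042,.038),(.049,.042,.038)],float)
def pnp(img,obj):
    ok,r,t=cv2.solvePnP(obj,np.array(img,float),K,np.array([c['k1'],0,0,0.]),flags=cv2.SOLVEPNP_IPPE)
    T=np.eye(4);T[:3,:3]=cv2.Rodrigues(r)[0];T[:3,3]=t.ravel();W=c['M']@T
    p,_=cv2.projectPoints(obj,r,t,K,np.array([c['k1'],0,0,0.])); print('err',np.abs(p[:,0]-img).max().round(1),'origin',W[:3,3].round(4),'zxy euler',R.from_matrix(W[:3,:3]).as_euler('ZYX',degrees=True).round(1))
    for q in [(.049,0,0),(-.049,0,0),(-.035,.037,.082),(-.035,.037,.068)]: print(q,(W@[*q,1])[:3].round(4))
pnp([(302,216),(380,216),(299,331),(394,328)],obj)
for u,v in [(300,145),(383,147)]: print('plate',atz(c,u,v,.004).round(4))
for u,v in [(320,177)]: print('knob',atz(c,u,v,.084).round(4))
for t in ['lip','tray','gate_grip','knob','pad']:
    for r in arm.regions_of(c,t)[:2]: print(t,r['confidence'],(np.array(r['bbox'])*[640,400,640,400]).round())
E
```

```text
t 21.10 tcp [0.4306 0.1072 0.2158] yaw(x axis) 92.4 F [ 0.5 -0.1 -0.1] gap 0.0853
err 2.9 origin [0.537  0.1164 0.0397] zxy euler [  8.3 -36.6 -24.9]
(0.049, 0, 0) [0.5759 0.1221 0.069 ]
(-0.049, 0, 0) [0.498  0.1108 0.0105]
(-0.035, 0.037, 0.082) [0.4647 0.1747 0.066 ]
(-0.035, 0.037, 0.068) [0.473  0.17   0.0558]
plate [0.411  0.0844 0.004 ]
plate [0.4095 0.1663 0.004 ]
knob [0.4247 0.1053 0.084 ]
lip 0.92 [297. 148.  89. 213.]
tray 0.79 [295. 201. 106. 138.]
knob 0.67 [295. 161.  42.  32.]
pad 0.75 [303. 187.  31.  22.]
pad 0.51 [299. 161.  41.  33.]
```

The tray's back rests on the chute lip (PnP: pitch about −36°, back bottom z≈0.07). I'll regrip the tab, lift, pull it ~30 mm toward the robot and let it drop flat.

{"name": "drive_tool", "arguments": {"commands": [{"x":0.025,"y":0.032,"z":0,"yaw":0},{"x":0.051,"y":0.064,"z":-0.03,"yaw":0},{"x":0.051,"y":0.064,"z":-0.07,"yaw":0},{"x":0.051,"y":0.064,"z":-0.1,"yaw":0},{"x":0.051,"y":0.064,"z":-0.12,"yaw":0}]}}

```text
t: 21.82
eef_pos: [0.4786, 0.172, 0.0886]
ee_rot: [-0.002, 0.691, 0.723, -0.003]
ft_force: [-1.3, -1.0, -1.0]
finger_gap: 0.0853
```

{"name": "drive_tool", "arguments": {"commands": [{"x":0,"y":0,"z":-0.01,"yaw":0},{"x":0,"y":0,"z":-0.02,"yaw":0},{"x":0,"y":0,"z":-0.03,"yaw":0},{"x":0,"y":0,"z":-0.04,"yaw":0},{"x":0,"y":0,"z":-0.042,"yaw":0}]}}

```text
t: 22.23
eef_pos: [0.4806, 0.1714, 0.0513]
ee_rot: [-0.0, 0.692, 0.722, -0.0]
ft_force: [-0.0, -0.3, -0.7]
finger_gap: 0.0854
```

{"name": "drive_tool", "arguments": {"commands": [{"x":0,"y":0,"z":0,"yaw":0},{"x":0,"y":0,"z":0,"yaw":0},{"x":0,"y":0,"z":0,"yaw":0},{"x":0,"y":0,"z":0,"yaw":0},{"x":0,"y":0,"z":0,"yaw":0}], "jaw": 1}}

```text
t: 22.65
eef_pos: [0.4812, 0.1717, 0.053]
ee_rot: [0.0, 0.692, 0.722, 0.001]
ft_force: [-0.3, -0.6, -0.6]
finger_gap: 0.0255
```

{"name": "drive_tool", "arguments": {"commands": [{"x":0,"y":0,"z":0,"yaw":0},{"x":0,"y":0,"z":0,"yaw":0},{"x":0,"y":0,"z":0,"yaw":0},{"x":0,"y":0,"z":0,"yaw":0},{"x":0,"y":0,"z":0,"yaw":0}]}}

```text
t: 23.07
eef_pos: [0.481, 0.1717, 0.0527]
ee_rot: [0.0, 0.692, 0.722, 0.0]
ft_force: [-0.8, -0.1, 3.0]
finger_gap: 0.0105
```

{"name": "drive_tool", "arguments": {"commands": [{"x":0,"y":0,"z":0.006,"yaw":0},{"x":0,"y":0,"z":0.013,"yaw":0},{"x":0,"y":0,"z":0.02,"yaw":0},{"x":-0.007,"y":0,"z":0.025,"yaw":0},{"x":-0.015,"y":0,"z":0.025,"yaw":0}]}}

```text
t: 23.48
eef_pos: [0.4661, 0.1718, 0.0788]
ee_rot: [0.0, 0.692, 0.722, 0.001]
ft_force: [-0.6, -0.9, -1.9]
finger_gap: 0.0103
```

{"name": "drive_tool", "arguments": {"commands": [{"x":-0.005,"y":0,"z":0.0,"yaw":0},{"x":-0.01,"y":0,"z":0,"yaw":0},{"x":-0.014,"y":0,"z":0,"yaw":0},{"x":-0.014,"y":0,"z":-0.007,"yaw":0},{"x":-0.014,"y":0,"z":-0.014,"yaw":0}]}}

```text
t: 23.9
eef_pos: [0.4519, 0.1717, 0.063]
ee_rot: [0.0, 0.692, 0.722, 0.0]
ft_force: [1.1, 0.6, 0.7]
finger_gap: 0.0104
```

{"name": "drive_tool", "arguments": {"commands": [{"x":0,"y":0,"z":-0.003,"yaw":0},{"x":0,"y":0,"z":-0.006,"yaw":0},{"x":0,"y":0,"z":-0.009,"yaw":0},{"x":0,"y":0,"z":-0.011,"yaw":0},{"x":0,"y":0,"z":-0.011,"yaw":0}]}}

```text
t: 24.32
eef_pos: [0.4557, 0.1725, 0.0552]
ee_rot: [0.003, 0.691, 0.723, 0.004]
ft_force: [7.1, 2.7, 9.9]
finger_gap: 0.0104
```

```bash
python3 - <<'E'
from h import *
st(); c=cam('wrist'); m=ymask(c); save(c,'w15'); print([np.nonzero(m[:,u])[0][[0,-1]] for u in (220,250,280)])
E
```

```text
t 24.32 tcp [0.4557 0.1725 0.0552] yaw(x axis) 92.5 F [7.1 2.7 9.9] gap 0.0104
[array([229, 286]), array([229, 295]), array([228, 252])]
```

{"name": "drive_tool", "arguments": {"commands": [{"x":0.004,"y":0,"z":0.003,"yaw":0},{"x":0.01,"y":0,"z":0.003,"yaw":0},{"x":0.01,"y":0,"z":0.002,"yaw":0},{"x":0.01,"y":0,"z":0.001,"yaw":0},{"x":0.01,"y":0,"z":0.001,"yaw":0}]}}

```text
t: 24.78
eef_pos: [0.4623, 0.1715, 0.0531]
ee_rot: [0.0, 0.692, 0.722, 0.0]
ft_force: [3.2, -0.5, 2.0]
finger_gap: 0.0104
```

{"name": "drive_tool", "arguments": {"commands": [{"x":0,"y":0,"z":0,"yaw":0},{"x":0,"y":0,"z":0,"yaw":0},{"x":0,"y":0,"z":0,"yaw":0},{"x":0,"y":0,"z":0,"yaw":0},{"x":0,"y":0,"z":0,"yaw":0}], "jaw": 0}}

```text
t: 25.2
eef_pos: [0.4615, 0.1716, 0.0531]
ee_rot: [-0.0, 0.692, 0.722, -0.0]
ft_force: [0.6, 0.1, 0.5]
finger_gap: 0.0705
```

{"name": "drive_tool", "arguments": {"commands": [{"x":0,"y":0,"z":0.0,"yaw":0},{"x":0,"y":0,"z":0.02,"yaw":0},{"x":0,"y":0,"z":0.05,"yaw":0},{"x":0,"y":-0.02,"z":0.09,"yaw":0},{"x":0,"y":-0.05,"z":0.13,"yaw":0}]}}

```text
t: 25.62
eef_pos: [0.4614, 0.1288, 0.1757]
ee_rot: [-0.0, 0.691, 0.723, -0.0]
ft_force: [0.9, 0.1, 0.1]
finger_gap: 0.0853
```

{"name": "drive_tool", "arguments": {"commands": [{"x":-0.01,"y":-0.01,"z":0.01,"yaw":0},{"x":-0.03,"y":-0.02,"z":0.03,"yaw":0},{"x":-0.04,"y":-0.02,"z":0.03,"yaw":0},{"x":-0.04,"y":-0.02,"z":0.03,"yaw":0},{"x":-0.04,"y":-0.02,"z":0.03,"yaw":0}]}}

```text
t: 26.03
eef_pos: [0.4218, 0.1083, 0.2042]
ee_rot: [0.0, 0.692, 0.722, 0.0]
ft_force: [-0.2, 0.2, -0.3]
finger_gap: 0.0855
```

```bash
python3 - <<'E'
from h import *
st(); c=cam('wrist'); save(c,'w16')
for t in ['lip','tray','tray_tab','knob','pad']:
    for r in arm.regions_of(c,t)[:2]: print(t,r['confidence'],(np.array(r['bbox'])*[640,400,640,400]).round())
E
```

```text
t 26.03 tcp [0.4218 0.1083 0.2042] yaw(x axis) 92.5 F [-0.2  0.2 -0.3] gap 0.0855
lip 0.75 [296. 156.  89. 205.]
tray 0.69 [300. 238. 108. 108.]
knob 0.72 [290. 174.  45.  34.]
knob 0.21 [295. 157.  87. 199.]
pad 0.98 [300. 203.  32.  17.]
```

View pics/w16.png

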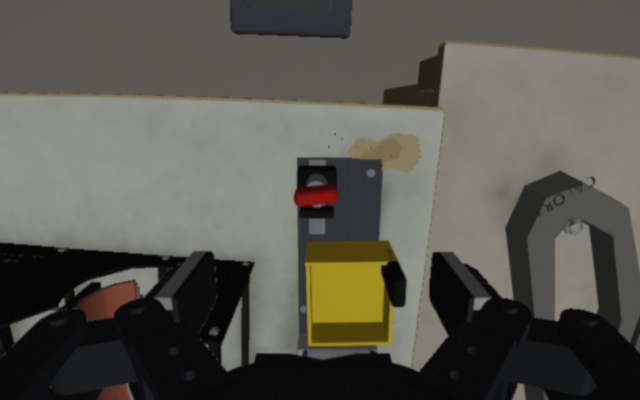

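The tray is now flat on the plate, at u 306–393, v 241–345, and clear of the chute. The knob wing (316,196) lies crosswise.

```bash
cat >> h.py <<'E'
H0=np.array([.675,.1375]); HY=np.radians(2.4)
def toh(p): d=np.array(p[:2])-H0; c,s=np.cos(HY),np.sin(HY); return np.array([c*d[0]+s*d[1],-s*d[0]+c*d[1]])
def fromh(x,y): c,s=np.cos(HY),np.sin(HY); return H0+[c*x-s*y,s*x+c*y]
E
python3 - <<'E'
from h import *
c=cam('wrist')
for n,u,v,z in [('FR',306,243,.054),('FL',393,241,.054),('BR',309,345,.042),('BL',391,344,.042),('plateR',297,157,.004),('plateL',381,159,.004),('knob',316,196,.084),('k1',296,197,.084),('k2',336,195,.084),('padface',316,217,.035)]:
    p=atz(c,u,v,z); print(n,p.round(4)[:2],'hop',toh(p).round(4))
f=c['frame'].astype(int); m=(f[...,2]>130)&(f[...,1]<60)&(f[...,0]<60); m[:,:280]=0; m[:,345:]=0; v,u=np.nonzero(m); print(u.min(),u.max(),v.min(),v.max())
t=cam('top')
for tt in ['hopper','gate_grip']:
    for r in arm.regions_of(t,tt)[:1]: print(tt,r['confidence'],(np.array(r['bbox'])*[640,400,640,400]).round())
E
```

```text
FR [0.4786 0.0966] hop [-0.198  -0.0327]
FL [0.4735 0.1724] hop [-0.1999  0.0433]
BR [0.5933 0.1024] hop [-0.0831 -0.0316]
BL [0.5889 0.1843] hop [-0.0841  0.0504]
plateR [0.4114 0.0836] hop [-0.2657 -0.0428]
plateL [0.4097 0.1642] hop [-0.2639  0.0378]
knob [0.4275 0.1039] hop [-0.2486 -0.0232]
k1 [0.429  0.0889] hop [-0.2478 -0.0383]
k2 [0.4261 0.119 ] hop [-0.2495 -0.0081]
padface [0.4606 0.1043] hop [-0.2156 -0.0242]
299 334 195 203
hopper 0.62 [186. 126.  46. 131.]
gate_grip 0.55 [183. 162.  36.  17.]
```

```bash
python3 - <<'E'
from h import *
c=cv2.imread('pics/w16.png'); m=ymask({'frame':c})
for v in range(236,352,6):
    u=np.nonzero(m[v,280:420])[0]+280
    if len(u): print(v,u.min(),u.max(), c[v,330].tolist())
for u in (315,330,345,360,375): v=np.nonzero(m[220:,u])[0]+220; print(u,v.min(),v.max())
E
```

```text
242 308 387 [11, 62, 74]
248 307 390 [12, 63, 76]
254 306 393 [9, 64, 77]
260 305 396 [11, 64, 77]
266 305 385 [32, 144, 163]
272 306 382 [31, 143, 162]
278 306 384 [30, 143, 162]
284 306 385 [31, 144, 162]
290 306 387 [31, 143, 162]
296 306 389 [31, 143, 162]
302 307 392 [30, 144, 162]
308 307 392 [31, 143, 162]
314 307 391 [30, 143, 161]
320 307 391 [30, 142, 161]
326 307 391 [11, 63, 75]
332 307 390 [9, 63, 75]
338 308 390 [11, 63, 76]
344 308 376 [32, 134, 151]
315 242 345
330 242 345
345 241 345
360 241 344
375 241 344
```

```bash
python3 - <<'E'
from h import *
c=cam('wrist')
for n,u,v,z in [('bFR',308,241.5,.004),('bFL',387,241,.004),('FR',305,262,.054),('FL',396,262,.054),('BR',308,345,.042),('BL',390.5,344.5,.042)]:
    p=atz(c,u,v,z); print(n,p.round(4)[:2],'hop',toh(p).round(4))
E
```

```text
bFR [0.4981 0.0968] hop [-0.1785 -0.0332]
bFL [0.4941 0.1776] hop [-0.1791  0.0477]
FR [0.4971 0.0961] hop [-0.1795 -0.0339]
FL [0.4937 0.1771] hop [-0.1795  0.0472]
BR [0.5939 0.1013] hop [-0.0825 -0.0328]
BL [0.5901 0.1839] hop [-0.0829  0.0499]
```

The tray is flat but about 9 mm left of centre, so I'll grip the tab and slide it right.

{"name": "drive_tool", "arguments": {"commands": [{"x":0.03,"y":0.02,"z":0,"yaw":0},{"x":0.06,"y":0.045,"z":-0.01,"yaw":0},{"x":0.089,"y":0.066,"z":-0.04,"yaw":0},{"x":0.089,"y":0.066,"z":-0.07,"yaw":0},{"x":0.089,"y":0.066,"z":-0.09,"yaw":0}]}}

```text
t: 27.0
eef_pos: [0.5106, 0.1751, 0.1101]
ee_rot: [-0.001, 0.691, 0.723, -0.002]
ft_force: [0.1, -0.7, -1.1]
finger_gap: 0.0852
```

{"name": "drive_tool", "arguments": {"commands": [{"x":0,"y":0,"z":-0.015,"yaw":0},{"x":0,"y":0,"z":-0.03,"yaw":0},{"x":0,"y":0,"z":-0.045,"yaw":0},{"x":0,"y":0,"z":-0.053,"yaw":0},{"x":0,"y":0,"z":-0.053,"yaw":0}]}}

```text
t: 27.42
eef_pos: [0.5097, 0.174, 0.0591]
ee_rot: [-0.001, 0.692, 0.722, -0.002]
ft_force: [0.0, -0.4, 0.6]
finger_gap: 0.0852
```

{"name": "drive_tool", "arguments": {"commands": [{"x":0,"y":0,"z":0,"yaw":0},{"x":0,"y":0,"z":0,"yaw":0},{"x":0,"y":0,"z":0,"yaw":0},{"x":0,"y":0,"z":0,"yaw":0},{"x":0,"y":0,"z":0,"yaw":0}], "jaw": 1}}

```text
t: 27.83
eef_pos: [0.5112, 0.1744, 0.0619]
ee_rot: [0.0, 0.692, 0.722, 0.001]
ft_force: [0.3, 0.3, -0.5]
finger_gap: 0.0257
```

{"name": "drive_tool", "arguments": {"commands": [{"x":0,"y":0,"z":0,"yaw":0},{"x":0,"y":0,"z":0,"yaw":0},{"x":0,"y":0,"z":0,"yaw":0},{"x":0,"y":0,"z":0,"yaw":0},{"x":0,"y":0,"z":0,"yaw":0}]}}

```text
t: 28.25
eef_pos: [0.5112, 0.1745, 0.0617]
ee_rot: [0.0, 0.692, 0.722, 0.001]
ft_force: [-0.6, 0.8, 5.3]
finger_gap: 0.0104
```

{"name": "drive_tool", "arguments": {"commands": [{"x":0,"y":-0.002,"z":0,"yaw":0},{"x":0,"y":-0.004,"z":0,"yaw":0},{"x":0,"y":-0.006,"z":0,"yaw":0},{"x":0,"y":-0.008,"z":0,"yaw":0},{"x":0,"y":-0.008,"z":0,"yaw":0}]}}

```text
t: 28.67
eef_pos: [0.5113, 0.1663, 0.0618]
ee_rot: [0.0, 0.692, 0.722, 0.001]
ft_force: [-0.1, 1.2, 4.6]
finger_gap: 0.0108
```

{"name": "drive_tool", "arguments": {"commands": [{"x":0,"y":0,"z":0,"yaw":0},{"x":0,"y":0,"z":0,"yaw":0},{"x":0,"y":0,"z":0,"yaw":0},{"x":0,"y":0,"z":0,"yaw":0},{"x":0,"y":0,"z":0.01,"yaw":0}], "jaw": 0}}

```text
t: 29.08
eef_pos: [0.5094, 0.1659, 0.0691]
ee_rot: [-0.001, 0.692, 0.722, -0.002]
ft_force: [-0.5, -0.3, 0.5]
finger_gap: 0.0705
```

{"name": "drive_tool", "arguments": {"commands": [{"x":0,"y":0,"z":0.03,"yaw":0},{"x":-0.01,"y":-0.01,"z":0.06,"yaw":0},{"x":-0.04,"y":-0.03,"z":0.1,"yaw":0},{"x":-0.07,"y":-0.05,"z":0.12,"yaw":0},{"x":-0.09,"y":-0.058,"z":0.14,"yaw":0}]}}

```text
t: 29.5
eef_pos: [0.4195, 0.1073, 0.2126]
ee_rot: [0.0, 0.692, 0.722, -0.0]
ft_force: [-0.1, -0.4, 1.2]
finger_gap: 0.0854
```

```bash
cat >> h.py <<'E'
def redwing(c,z=.084):
    f=c['frame'].astype(int); m=((f[...,2]>110)&(f[...,1]<60)&(f[...,0]<60)); m[300:]=0
    n,l,s,ce=cv2.connectedComponentsWithStats(m.astype(np.uint8)); i=1+np.argmax(s[1:,4]); v,u=np.nonzero(l==i)
    P=np.array([atz(c,a,b,z)[:2] for a,b in zip(u,v)]); 
    w,V=np.linalg.eigh(np.cov(P.T)); d=V[:,1]; print('red',s[i],'centre',P.mean(0).round(4),toh(P.mean(0)).round(4),'dir',np.degrees(np.arctan2(d[1],d[0])).round(1),'len',np.ptp(P@d).round(4),'wid',np.ptp(P@V[:,0]).round(4))
E
python3 - <<'E'
from h import *
st(); c=cam('wrist'); save(c,'w17'); m=ymask(c)
for v in range(200,352,6):
    u=np.nonzero(m[v,280:420])[0]+280
    if len(u): print(v,u.min(),u.max(), c['frame'][v,330,1],end='; ')
redwing(c)
E
```

```text
t 29.50 tcp [0.4195 0.1073 0.2126] yaw(x axis) 92.5 F [-0.1 -0.4  1.2] gap 0.0854
242 300 379 62; 248 299 381 63; 254 298 384 62; 260 297 379 133; 266 298 372 143; 272 298 382 143; 278 298 375 143; 284 298 376 144; 290 298 378 144; 296 299 379 143; 302 299 382 143; 308 299 381 143; 314 299 381 142; 320 299 381 70; 326 300 380 61; 332 300 380 62; 338 300 380 101; red [298 191  39  12 357] centre [0.4282 0.1034] [-0.248  -0.0237] dir 99.0 len 0.0302 wid 0.0079
```

{"name": "drive_tool", "arguments": {"commands": [{"x":0.005,"y":0,"z":0,"yaw":-1.4},{"x":0.009,"y":-0.003,"z":0,"yaw":-2.8},{"x":0.009,"y":-0.003,"z":0,"yaw":-4.2},{"x":0.009,"y":-0.003,"z":0,"yaw":-5.6},{"x":0.009,"y":-0.003,"z":0,"yaw":-7}], "jaw": 0.5}}

```text
t: 29.97
eef_pos: [0.4299, 0.1052, 0.2119]
ee_rot: [0.0, 0.878, 0.478, 0.0]
ft_force: [-0.2, 0.1, -0.5]
finger_gap: 0.0431
```

{"name": "drive_tool", "arguments": {"commands": [{"x":0,"y":0,"z":0,"yaw":-1.4},{"x":0,"y":0,"z":0,"yaw":-2.8},{"x":0,"y":0,"z":-0.01,"yaw":-4.2},{"x":0,"y":0,"z":-0.02,"yaw":-5.6},{"x":0,"y":0,"z":-0.03,"yaw":-7}]}}

```text
t: 30.38
eef_pos: [0.43, 0.1054, 0.1816]
ee_rot: [0.0, 0.981, 0.192, 0.001]
ft_force: [0.0, -0.3, 0.5]
finger_gap: 0.0427
```

{"name": "drive_tool", "arguments": {"commands": [{"x":0,"y":0,"z":-0.02,"yaw":-1.4},{"x":0,"y":0,"z":-0.04,"yaw":-2.8},{"x":0,"y":0,"z":-0.06,"yaw":-3.2},{"x":0,"y":0,"z":-0.07,"yaw":-3.2},{"x":0,"y":0,"z":-0.07,"yaw":-3.2}]}}

```text
t: 30.8
eef_pos: [0.4286, 0.1051, 0.1094]
ee_rot: [0.0, 0.998, 0.057, -0.002]
ft_force: [0.2, 0.3, -1.0]
finger_gap: 0.0425
```

```bash
python3 - <<'E'
from h import *
st(); c=cam('wrist'); save(c,'w18'); redwing(c)
E
```

```text
t 30.80 tcp [0.4286 0.1051 0.1094] yaw(x axis) 6.6 F [ 0.2  0.3 -1. ] gap 0.0425
red [ 312  202   22   66 1206] centre [0.4298 0.1058] [-0.2463 -0.0214] dir 97.5 len 0.0347 wid 0.0102
```

{"name": "drive_tool", "arguments": {"commands": [{"x":0.001,"y":0,"z":-0.012,"yaw":0},{"x":0.001,"y":0,"z":-0.025,"yaw":0},{"x":0.001,"y":0,"z":-0.038,"yaw":0},{"x":0.001,"y":0,"z":-0.048,"yaw":0},{"x":0.001,"y":0,"z":-0.048,"yaw":0}]}}

```text
t: 31.27
eef_pos: [0.4304, 0.1052, 0.0624]
ee_rot: [0.0, 0.998, 0.057, -0.001]
ft_force: [0.0, -0.2, -0.4]
finger_gap: 0.0427
```

{"name": "drive_tool", "arguments": {"commands": [{"x":0,"y":0,"z":0,"yaw":0},{"x":0,"y":0,"z":0,"yaw":0},{"x":0,"y":0,"z":0,"yaw":0},{"x":0,"y":0,"z":0,"yaw":0},{"x":0,"y":0,"z":0,"yaw":0}], "jaw": 1}}

```text
t: 31.68
eef_pos: [0.4311, 0.1054, 0.0646]
ee_rot: [-0.0, 0.998, 0.057, 0.0]
ft_force: [-3.9, -0.3, 5.1]
finger_gap: 0.0106
```

{"name": "drive_tool", "arguments": {"commands": [{"x":0.004,"y":0,"z":0,"yaw":0},{"x":0.008,"y":0,"z":0,"yaw":0},{"x":0.012,"y":0,"z":0,"yaw":0},{"x":0.016,"y":0.001,"z":0,"yaw":0},{"x":0.02,"y":0.001,"z":0,"yaw":0}]}}

```text
t: 32.1
eef_pos: [0.4509, 0.1062, 0.0645]
ee_rot: [0.0, 0.998, 0.057, -0.0]
ft_force: [-6.5, -2.4, 7.2]
finger_gap: 0.0107
```

{"name": "drive_tool", "arguments": {"commands": [{"x":0.003,"y":0,"z":0,"yaw":0},{"x":0.006,"y":0,"z":0,"yaw":0},{"x":0.009,"y":0,"z":0,"yaw":0},{"x":0.012,"y":0.001,"z":0,"yaw":0},{"x":0.015,"y":0.001,"z":0,"yaw":0}]}}

```text
t: 32.52
eef_pos: [0.4658, 0.1068, 0.0645]
ee_rot: [0.001, 0.998, 0.056, -0.0]
ft_force: [-6.8, -3.5, 7.9]
finger_gap: 0.0108
```

{"name": "drive_tool", "arguments": {"commands": [{"x":0.001,"y":0,"z":0,"yaw":0},{"x":0.003,"y":0,"z":0,"yaw":0},{"x":0.005,"y":0,"z":0,"yaw":0},{"x":0.007,"y":0,"z":0,"yaw":0},{"x":0.008,"y":0,"z":0,"yaw":0}]}}

```text
t: 32.93
eef_pos: [0.4734, 0.107, 0.0645]
ee_rot: [0.0, 0.998, 0.056, -0.001]
ft_force: [-8.1, -3.2, 9.7]
finger_gap: 0.0108
```

{"name": "drive_tool", "arguments": {"commands": [{"x":0.0005,"y":0,"z":0,"yaw":0},{"x":0.001,"y":0,"z":0,"yaw":0},{"x":0.0015,"y":0,"z":0,"yaw":0},{"x":0.002,"y":0,"z":0,"yaw":0},{"x":0.002,"y":0,"z":0,"yaw":0}]}}

```text
t: 33.35
eef_pos: [0.4749, 0.107, 0.0645]
ee_rot: [0.0, 0.998, 0.057, -0.001]
ft_force: [-10.8, -3.1, 10.2]
finger_gap: 0.0107
```

{"name": "drive_tool", "arguments": {"commands": [{"x":0.0005,"y":0,"z":0,"yaw":0},{"x":0.001,"y":0,"z":0,"yaw":0},{"x":0.001,"y":0,"z":0,"yaw":-0.5},{"x":0.001,"y":0,"z":0,"yaw":-1},{"x":0.001,"y":0,"z":0,"yaw":-1.2}]}}

```text
t: 33.77
eef_pos: [0.4758, 0.1071, 0.0646]
ee_rot: [0.001, 1.0, 0.005, -0.001]
ft_force: [-11.9, -2.9, 9.4]
finger_gap: 0.0104
```

```bash
python3 - <<'E'
from h import *
st(); print(np.round(arm.sense()['ft_torque'],2))
E
```

```text
t 33.77 tcp [0.4758 0.1071 0.0646] yaw(x axis) 0.5 F [-11.9  -2.9   9.4] gap 0.0104
[-0.47  2.03  1.5 ]
```

{"name": "drive_tool", "arguments": {"commands": [{"x":0,"y":0,"z":0,"yaw":0.3},{"x":0,"y":0,"z":0,"yaw":0.5},{"x":0,"y":0,"z":0,"yaw":0.5},{"x":0,"y":0,"z":0,"yaw":0.5},{"x":0,"y":0,"z":0,"yaw":0.5}]}}

```text
t: 34.18
eef_pos: [0.4758, 0.1071, 0.0645]
ee_rot: [0.001, 1.0, 0.027, -0.001]
ft_force: [-11.5, -2.7, 11.3]
finger_gap: 0.0104
```

{"name": "drive_tool", "arguments": {"commands": [{"x":0,"y":0,"z":0,"yaw":0},{"x":0,"y":0,"z":0,"yaw":0},{"x":0,"y":0,"z":0,"yaw":0},{"x":0,"y":0,"z":0.015,"yaw":0},{"x":0,"y":0,"z":0.045,"yaw":0}], "jaw": 0.5}}

```text
t: 34.6
eef_pos: [0.4748, 0.107, 0.1053]
ee_rot: [0.0, 1.0, 0.026, -0.003]
ft_force: [-0.3, -0.1, -0.4]
finger_gap: 0.0432
```

```bash
python3 - <<'E'
from h import *
st(); c=cam('wrist'); save(c,'w19'); redwing(c); print(arm.sense()['joints'].__class__, np.round(arm.sense()['joints'],2))
E
```

```text
t 34.60 tcp [0.4748 0.107  0.1053] yaw(x axis) 3.0 F [-0.3 -0.1 -0.4] gap 0.0432
red [ 311  211   23   62 1195] centre [0.4757 0.1064] [-0.2004 -0.0227] dir 95.5 len 0.0323 wid 0.01
<class 'numpy.ndarray'> [0.15 0.02 1.67 0.   1.44 0.09]
```

{"name": "drive_tool", "arguments": {"commands": [{"x":0,"y":0,"z":0.035,"yaw":0},{"x":0,"y":0,"z":0.075,"yaw":0},{"x":0,"y":0,"z":0.115,"yaw":0},{"x":0,"y":0,"z":0.155,"yaw":0},{"x":0,"y":0,"z":0.195,"yaw":0}]}}

```text
t: 35.07
eef_pos: [0.4767, 0.1073, 0.3057]
ee_rot: [-0.0, 1.0, 0.026, 0.001]
ft_force: [0.6, 0.4, 0.0]
finger_gap: 0.0427
```

{"name": "drive_tool", "arguments": {"commands": [{"x":0.02,"y":0,"z":0,"yaw":0},{"x":0.04,"y":0.0,"z":0,"yaw":0},{"x":0.06,"y":0.005,"z":0,"yaw":0},{"x":0.08,"y":0.01,"z":0,"yaw":0},{"x":0.08,"y":0.01,"z":0,"yaw":0}]}}

```text
t: 35.48
eef_pos: [0.559, 0.1177, 0.3017]
ee_rot: [-0.0, 1.0, 0.026, -0.0]
ft_force: [-0.3, -0.4, -0.8]
finger_gap: 0.0423
```

```bash
python3 - <<'E'
from h import *
st(); c=cam('wrist'); save(c,'w20'); redwing(c,.245); print(c['M'][:3,3].round(3))
for t in ['gate_grip','tray','hopper','lip']:
    for r in arm.regions_of(c,t)[:2]: print(t,round(r['confidence'],2),(np.array(r['bbox'])*[640,400,640,400]).round())
for n,p in [('handle',(*fromh(-.048,0),.245)),('trayFL',(*fromh(-.168,.042),.054)),('trayFR',(*fromh(-.168,-.042),.054)),('lipL',(*fromh(-.085,.034),.053))]: print(n,proj(c,p).round())
E
```

```text
t 35.48 tcp [0.559  0.1177 0.3017] yaw(x axis) 3.0 F [-0.3 -0.4 -0.8] gap 0.0423
red [ 425  154   27   83 1610] centre [0.6258 0.1342] [-0.0493 -0.0012] dir 92.5 len 0.0491 wid 0.012
[0.556 0.185 0.444]
gate_grip 0.69 [384. 128.  71. 110.]
tray 0.81 [266. 105.  95.  79.]
hopper 0.69 [200. 109. 386. 127.]
lip 0.95 [199. 108. 388. 130.]
lip 0.51 [270. 105.  94.  80.]
handle [440. 193.]
trayFL [274. 108.]
trayFR [276. 185.]
lipL [352. 116.]
```

{"name": "drive_tool", "arguments": {"commands": [{"x":0.02,"y":0.005,"z":0,"yaw":0},{"x":0.045,"y":0.011,"z":0,"yaw":0},{"x":0.067,"y":0.0165,"z":-0.01,"yaw":-0.1},{"x":0.067,"y":0.0165,"z":-0.03,"yaw":-0.1},{"x":0.067,"y":0.0165,"z":-0.05,"yaw":-0.1}]}}

```text
t: 36.15
eef_pos: [0.6244, 0.1339, 0.2528]
ee_rot: [-0.0, 1.0, 0.022, 0.001]
ft_force: [-0.3, 0.5, -0.6]
finger_gap: 0.0426
```

{"name": "drive_tool", "arguments": {"commands": [{"x":0,"y":0,"z":-0.012,"yaw":0},{"x":0,"y":0,"z":-0.024,"yaw":0},{"x":0,"y":0,"z":-0.033,"yaw":0},{"x":0,"y":0,"z":-0.033,"yaw":0},{"x":0,"y":0,"z":-0.033,"yaw":0}]}}

```text
t: 36.57
eef_pos: [0.6237, 0.1338, 0.2208]
ee_rot: [-0.0, 1.0, 0.022, 0.0]
ft_force: [0.0, 0.4, 0.5]
finger_gap: 0.0427
```

{"name": "drive_tool", "arguments": {"commands": [{"x":0,"y":0,"z":0,"yaw":0},{"x":0,"y":0,"z":0,"yaw":0},{"x":0,"y":0,"z":0,"yaw":0},{"x":0,"y":0,"z":0,"yaw":0},{"x":0,"y":0,"z":0,"yaw":0}], "jaw": 1}}

```text
t: 36.98
eef_pos: [0.6254, 0.1339, 0.222]
ee_rot: [-0.0, 1.0, 0.021, 0.003]
ft_force: [7.0, 1.0, 0.5]
finger_gap: 0.0129
```

{"name": "drive_tool", "arguments": {"commands": [{"x":0,"y":0,"z":0.012,"yaw":0},{"x":0,"y":0,"z":0.025,"yaw":0},{"x":0,"y":0,"z":0.038,"yaw":0},{"x":0,"y":0,"z":0.05,"yaw":0},{"x":0,"y":0,"z":0.058,"yaw":0}]}}

```text
t: 37.4
eef_pos: [0.6253, 0.1339, 0.2792]
ee_rot: [-0.0, 1.0, 0.021, 0.002]
ft_force: [10.2, 1.1, -6.0]
finger_gap: 0.0127
```

{"name": "drive_tool", "arguments": {"commands": [{"x":0,"y":0,"z":0.002,"yaw":0},{"x":0,"y":0,"z":0.004,"yaw":0},{"x":0,"y":0,"z":0.004,"yaw":0},{"x":0,"y":0,"z":0.004,"yaw":0},{"x":0,"y":0,"z":0.004,"yaw":0}]}}

```text
t: 37.82
eef_pos: [0.6253, 0.1339, 0.282]
ee_rot: [-0.0, 1.0, 0.021, 0.002]
ft_force: [11.2, 1.2, -3.9]
finger_gap: 0.0129
```

{"name": "drive_tool", "arguments": {"commands": [{"x":0,"y":0,"z":0,"yaw":0},{"x":0,"y":0,"z":0,"yaw":0},{"x":0,"y":0,"z":0,"yaw":0},{"x":0,"y":0,"z":0,"yaw":0},{"x":0,"y":0,"z":0,"yaw":0}]}}

```text
t: 38.23
eef_pos: [0.6253, 0.1339, 0.282]
ee_rot: [-0.0, 1.0, 0.021, 0.002]
ft_force: [10.4, 0.9, -4.1]
finger_gap: 0.0124
```

{"name": "drive_tool", "arguments": {"commands": [{"x":0,"y":0,"z":0,"yaw":0},{"x":0,"y":0,"z":0,"yaw":0},{"x":0,"y":0,"z":0,"yaw":0},{"x":0,"y":0,"z":0,"yaw":0},{"x":0,"y":0,"z":0,"yaw":0}]}}

```text
t: 38.65
eef_pos: [0.6253, 0.1339, 0.282]
ee_rot: [-0.0, 1.0, 0.021, 0.002]
ft_force: [10.6, 1.7, -3.6]
finger_gap: 0.0135
```

```bash
python3 - <<'E'
from h import *
st(); c=cam('wrist'); save(c,'w21')
for t in ['batch','tray']:
    for r in arm.regions_of(c,t)[:5]: print(t,round(r['confidence'],2),(np.array(r['bbox'])*[640,400,640,400]).round(),r['mask'].sum())
t=cam('top'); save(t,'top2')
for r in arm.regions_of(t,'foot')[:8]: u,v=cen(r['mask']); print('top foot',round(r['confidence'],2),round(u),round(v),r['mask'].sum(),atz(t,u,v,.01).round(3)[:2])
E
```

```text
t 38.65 tcp [0.6253 0.1339 0.282 ] yaw(x axis) 2.4 F [10.6  1.7 -3.6] gap 0.0135
batch 0.93 [221. 147.  29.  34.] 952
batch 0.79 [241. 144.  17.  36.] 207
batch 0.63 [254. 144.  31.  31.] 764
tray 0.83 [191. 121. 111.  85.] 4855
top foot 0.72 409 243 141 [ 0.448 -0.406]
top foot 0.69 444 254 145 [ 0.417 -0.504]
top foot 0.61 371 253 158 [ 0.421 -0.3  ]
top foot 0.57 425 222 155 [ 0.507 -0.454]
top foot 0.54 391 225 118 [ 0.501 -0.358]
```

All three batch feet show in the tray and the gate is 60 mm up. Now I'll push it shut.

{"name": "drive_tool", "arguments": {"commands": [{"x":0,"y":0,"z":-0.012,"yaw":0},{"x":0,"y":0,"z":-0.025,"yaw":0},{"x":0,"y":0,"z":-0.038,"yaw":0},{"x":0,"y":0,"z":-0.05,"yaw":0},{"x":0,"y":0,"z":-0.06,"yaw":0}]}}

```text
t: 39.32
eef_pos: [0.6254, 0.1339, 0.2234]
ee_rot: [-0.0, 1.0, 0.021, 0.003]
ft_force: [7.8, 0.2, 3.7]
finger_gap: 0.0129
```

{"name": "drive_tool", "arguments": {"commands": [{"x":0,"y":0,"z":-0.002,"yaw":0},{"x":0,"y":0,"z":-0.004,"yaw":0},{"x":0,"y":0,"z":-0.005,"yaw":0},{"x":0,"y":0,"z":-0.005,"yaw":0},{"x":0,"y":0,"z":-0.005,"yaw":0}]}}

```text
t: 39.73
eef_pos: [0.6255, 0.1339, 0.2218]
ee_rot: [-0.001, 1.0, 0.021, 0.004]
ft_force: [3.6, -0.1, 11.5]
finger_gap: 0.013
```

{"name": "drive_tool", "arguments": {"commands": [{"x":0,"y":0,"z":0,"yaw":0},{"x":0,"y":0,"z":0,"yaw":0},{"x":0,"y":0,"z":0,"yaw":0},{"x":0,"y":0,"z":0,"yaw":0},{"x":0,"y":0,"z":0,"yaw":0}]}}

```text
t: 40.15
eef_pos: [0.6255, 0.1339, 0.2218]
ee_rot: [-0.001, 1.0, 0.021, 0.004]
ft_force: [2.3, -1.0, 11.3]
finger_gap: 0.0125
```

{"name": "drive_tool", "arguments": {"commands": [{"x":0,"y":0,"z":0.004,"yaw":0},{"x":0,"y":0,"z":0.004,"yaw":0},{"x":0,"y":0,"z":0.004,"yaw":0},{"x":0,"y":0,"z":0.004,"yaw":0},{"x":0,"y":0,"z":0.02,"yaw":0}], "jaw": 0.4}}

```text
t: 40.57
eef_pos: [0.6226, 0.1336, 0.2329]
ee_rot: [0.0, 1.0, 0.022, -0.004]
ft_force: [-0.9, -0.9, -1.6]
finger_gap: 0.0509
```

{"name": "drive_tool", "arguments": {"commands": [{"x":0,"y":0,"z":0.03,"yaw":0},{"x":0,"y":0,"z":0.06,"yaw":0},{"x":-0.01,"y":-0.02,"z":0.08,"yaw":0},{"x":-0.02,"y":-0.05,"z":0.08,"yaw":0},{"x":-0.03,"y":-0.09,"z":0.08,"yaw":0}]}}

```text
t: 40.98
eef_pos: [0.5937, 0.0447, 0.3185]
ee_rot: [-0.0, 1.0, 0.023, 0.001]
ft_force: [0.4, -1.3, -0.2]
finger_gap: 0.0513
```

{"name": "drive_tool", "arguments": {"commands": [{"x":-0.01,"y":-0.039,"z":0,"yaw":0},{"x":-0.02,"y":-0.078,"z":0,"yaw":0},{"x":-0.03,"y":-0.117,"z":0,"yaw":0},{"x":-0.04,"y":-0.156,"z":0,"yaw":0},{"x":-0.05,"y":-0.195,"z":0,"yaw":0}]}}

```text
t: 41.4
eef_pos: [0.5429, -0.1528, 0.3168]
ee_rot: [-0.0, 1.0, 0.022, -0.0]
ft_force: [0.3, 0.5, 0.3]
finger_gap: 0.0513
```

{"name": "drive_tool", "arguments": {"commands": [{"x":-0.01,"y":-0.039,"z":-0.005,"yaw":0},{"x":-0.02,"y":-0.078,"z":-0.01,"yaw":0},{"x":-0.03,"y":-0.117,"z":-0.02,"yaw":0},{"x":-0.04,"y":-0.156,"z":-0.04,"yaw":0},{"x":-0.045,"y":-0.19,"z":-0.06,"yaw":0}]}}

```text
t: 41.82
eef_pos: [0.4981, -0.3421, 0.2581]
ee_rot: [0.001, 1.0, 0.021, 0.001]
ft_force: [1.2, -0.5, 0.2]
finger_gap: 0.051
```

```bash
cat >> h.py <<'E'
def feet(c,z=.01):
    for r in arm.regions_of(c,'foot')[:7]:
        v,u=np.nonzero(r['mask']); e=cv2.minEnclosingCircle(np.stack([u,v],1).astype(np.float32)); p=c['frame'][v,u].astype(int)
        print('foot %.2f'%r['confidence'],np.round(e[0]),round(e[1]),len(u),'med bgr',np.median(p,0).astype(int),'sat',int(np.median(p.max(1)-p.min(1))),'->',atz(c,*cen(r['mask']),z).round(4)[:2])
E
python3 - <<'E'
from h import *
st(); c=cam('wrist'); save(c,'w22'); feet(c)
E
```

```text
t 41.82 tcp [ 0.4981 -0.3421  0.2581] yaw(x axis) 2.4 F [ 1.2 -0.5  0.2] gap 0.0510
foot 0.94 [275. 216.] 17 927 med bgr [47 48 45] sat 4 -> [ 0.4482 -0.4083]
foot 0.63 [252. 121.] 18 990 med bgr [118  69  52] sat 63 -> [ 0.422  -0.3022]
foot 0.59 [325. 256.] 17 830 med bgr [45 46 44] sat 4 -> [ 0.5078 -0.455 ]
foot 0.57 [325. 179.] 18 994 med bgr [52 54 51] sat 5 -> [ 0.5029 -0.3622]
```

{"name": "drive_tool", "arguments": {"commands": [{"x":0.003,"y":-0.01,"z":-0.035,"yaw":0},{"x":0.005,"y":-0.019,"z":-0.07,"yaw":0},{"x":0.005,"y":-0.019,"z":-0.11,"yaw":0},{"x":0.005,"y":-0.019,"z":-0.14,"yaw":0},{"x":0.005,"y":-0.019,"z":-0.15,"yaw":0}]}}

```text
t: 42.33
eef_pos: [0.502, -0.3568, 0.1016]
ee_rot: [-0.003, 1.0, 0.022, -0.004]
ft_force: [-0.6, 0.2, -1.2]
finger_gap: 0.0513
```

```bash
python3 - <<'E'
from h import *
st(); c=cam('wrist'); save(c,'w23'); feet(c)
E
```

```text
t 42.33 tcp [ 0.502  -0.3568  0.1016] yaw(x axis) 2.5 F [-0.6  0.2 -1.2] gap 0.0513
foot 0.94 [202. 114.] 32 3076 med bgr [117  59  26] sat 85 -> [ 0.4225 -0.3021]
foot 0.86 [245. 267.] 28 488 med bgr [18 19 18] sat 2 -> [ 0.4549 -0.4026]
foot 0.69 [323. 209.] 29 2606 med bgr [20 21 20] sat 2 -> [ 0.5028 -0.3618]
foot 0.64 [324. 326.] 26 2016 med bgr [20 21 20] sat 2 -> [ 0.5075 -0.4543]
foot 0.61 [188. 373.] 6 48 med bgr [ 24  75 145] sat 125 -> [ 0.4003 -0.504 ]
```

{"name": "drive_tool", "arguments": {"commands": [{"x":0,"y":-0.001,"z":-0.025,"yaw":0},{"x":0,"y":-0.001,"z":-0.05,"yaw":0},{"x":0,"y":-0.001,"z":-0.075,"yaw":0},{"x":0,"y":-0.001,"z":-0.09,"yaw":0},{"x":0,"y":-0.001,"z":-0.1,"yaw":0}]}}

```text
t: 42.85
eef_pos: [0.505, -0.3603, 0.0089]
ee_rot: [0.001, 1.0, 0.022, 0.001]
ft_force: [-0.4, 0.6, 0.5]
finger_gap: 0.0507
```

{"name": "drive_tool", "arguments": {"commands": [{"x":0,"y":0,"z":-0.001,"yaw":0},{"x":0,"y":0,"z":-0.002,"yaw":0},{"x":0,"y":0,"z":-0.003,"yaw":0},{"x":0,"y":0,"z":-0.004,"yaw":0},{"x":0,"y":0,"z":-0.005,"yaw":0}]}}

```text
t: 43.27
eef_pos: [0.5047, -0.3605, 0.0042]
ee_rot: [0.001, 1.0, 0.022, 0.001]
ft_force: [0.8, -0.2, 0.2]
finger_gap: 0.0511
```

{"name": "drive_tool", "arguments": {"commands": [{"x":-0.001,"y":0,"z":-0.001,"yaw":0},{"x":-0.001,"y":-0.001,"z":-0.002,"yaw":0},{"x":-0.001,"y":-0.001,"z":-0.003,"yaw":0},{"x":-0.001,"y":-0.001,"z":-0.004,"yaw":0},{"x":-0.001,"y":-0.001,"z":-0.004,"yaw":0}]}}

```text
t: 43.68
eef_pos: [0.5029, -0.3609, -0.0015]
ee_rot: [-0.0, 1.0, 0.021, -0.0]
ft_force: [-0.5, 0.3, -0.3]
finger_gap: 0.0515
```

{"name": "drive_tool", "arguments": {"commands": [{"x":0,"y":0,"z":0,"yaw":0},{"x":0,"y":0,"z":0,"yaw":0},{"x":0,"y":0,"z":0,"yaw":0},{"x":0,"y":0,"z":0,"yaw":0},{"x":0,"y":0,"z":0,"yaw":0}], "jaw": 1}}

```text
t: 44.1
eef_pos: [0.5033, -0.3612, -0.0007]
ee_rot: [0.0, 1.0, 0.022, 0.0]
ft_force: [0.1, -0.3, 2.4]
finger_gap: 0.0374
```

{"name": "drive_tool", "arguments": {"commands": [{"x":0,"y":0,"z":0.01,"yaw":0},{"x":0,"y":0,"z":0.025,"yaw":0},{"x":0,"y":0,"z":0.05,"yaw":0},{"x":0,"y":0,"z":0.08,"yaw":0},{"x":0,"y":0,"z":0.11,"yaw":0}]}}

```text
t: 44.52
eef_pos: [0.5025, -0.3606, 0.1098]
ee_rot: [-0.001, 1.0, 0.021, -0.001]
ft_force: [0.4, -0.3, -0.4]
finger_gap: 0.0375
```

{"name": "drive_tool", "arguments": {"commands": [{"x":0,"y":0,"z":0.04,"yaw":0},{"x":0,"y":0.0,"z":0.08,"yaw":0},{"x":0,"y":0.02,"z":0.115,"yaw":0},{"x":0.01,"y":0.045,"z":0.145,"yaw":0},{"x":0.02,"y":0.075,"z":0.17,"yaw":0}]}}

```text
t: 44.93
eef_pos: [0.5226, -0.2861, 0.2823]
ee_rot: [0.001, 1.0, 0.02, 0.001]
ft_force: [1.7, 0.3, -0.5]
finger_gap: 0.0371
```

{"name": "drive_tool", "arguments": {"commands": [{"x":0.014,"y":0.037,"z":0.005,"yaw":0},{"x":0.028,"y":0.074,"z":0.01,"yaw":0},{"x":0.042,"y":0.111,"z":0.015,"yaw":0},{"x":0.056,"y":0.148,"z":0.02,"yaw":0},{"x":0.07,"y":0.185,"z":0.02,"yaw":0}]}}

```text
t: 45.35
eef_pos: [0.5933, -0.0991, 0.3007]
ee_rot: [0.0, 1.0, 0.021, 0.001]
ft_force: [0.7, -0.5, -0.6]
finger_gap: 0.0369
```

{"name": "drive_tool", "arguments": {"commands": [{"x":0.014,"y":0.037,"z":0,"yaw":0},{"x":0.028,"y":0.074,"z":0,"yaw":0},{"x":0.042,"y":0.111,"z":0,"yaw":0},{"x":0.056,"y":0.148,"z":0,"yaw":0},{"x":0.07,"y":0.185,"z":0,"yaw":0}]}}

```text
t: 45.77
eef_pos: [0.663, 0.0859, 0.2993]
ee_rot: [0.0, 1.0, 0.021, -0.0]
ft_force: [1.0, -0.8, 0.4]
finger_gap: 0.0372
```

{"name": "drive_tool", "arguments": {"commands": [{"x":0.01,"y":0.025,"z":0,"yaw":0},{"x":0.021,"y":0.05,"z":0,"yaw":0},{"x":0.021,"y":0.052,"z":0,"yaw":0},{"x":0.021,"y":0.052,"z":0,"yaw":0},{"x":0.021,"y":0.052,"z":0,"yaw":0}]}}

```text
t: 46.18
eef_pos: [0.6838, 0.1354, 0.2989]
ee_rot: [0.0, 1.0, 0.021, -0.0]
ft_force: [-0.3, 0.1, -0.6]
finger_gap: 0.0368
```

```bash
python3 - <<'E'
from h import *
st(); c=cam('wrist'); save(c,'w24'); redwing(c,.245)
print('mouth rim corners',[proj(c,(*fromh(a-.0013,b-.0012),.205)).round().tolist() for a in (-.045,.06) for b in (-.03,.03)], 'tcp hop',toh(arm.sense()['eef_pos']))
E
```

```text
t 46.18 tcp [0.6838 0.1354 0.2989] yaw(x axis) 2.5 F [-0.3  0.1 -0.6] gap 0.0368
red [ 211  173   30   83 2004] centre [0.6286 0.1358] [-0.0464  0.0003] dir 90.3 len 0.0502 wid 0.0158
mouth rim corners [[243.0, 239.0], [238.0, 154.0], [392.0, 239.0], [397.0, 154.0]] tcp hop [ 0.0087196  -0.00298058]
```

{"name": "drive_tool", "arguments": {"commands": [{"x":0.001,"y":0.001,"z":-0.02,"yaw":0},{"x":0.001,"y":0.001,"z":-0.045,"yaw":0},{"x":0.001,"y":0.001,"z":-0.065,"yaw":0},{"x":0.001,"y":0.001,"z":-0.08,"yaw":0},{"x":0.001,"y":0.001,"z":-0.08,"yaw":0}]}}

```text
t: 46.65
eef_pos: [0.6836, 0.1352, 0.215]
ee_rot: [0.0, 1.0, 0.021, -0.003]
ft_force: [-0.5, -0.5, -1.7]
finger_gap: 0.0372
```

{"name": "drive_tool", "arguments": {"commands": [{"x":0,"y":0,"z":0,"yaw":0},{"x":0,"y":0,"z":0,"yaw":0},{"x":0,"y":0,"z":0,"yaw":0},{"x":0,"y":0,"z":0.03,"yaw":0},{"x":0,"y":0,"z":0.07,"yaw":0}], "jaw": 0.4}}

```text
t: 47.07
eef_pos: [0.684, 0.1366, 0.2862]
ee_rot: [0.0, 1.0, 0.021, -0.004]
ft_force: [0.7, 0.4, 0.5]
finger_gap: 0.0513
```

{"name": "drive_tool", "arguments": {"commands": [{"x":0,"y":-0.01,"z":0.02,"yaw":0},{"x":-0.01,"y":-0.04,"z":0.02,"yaw":0},{"x":-0.024,"y":-0.075,"z":0.02,"yaw":0},{"x":-0.038,"y":-0.11,"z":0.02,"yaw":0},{"x":-0.052,"y":-0.147,"z":0.02,"yaw":0}]}}

```text
t: 47.48
eef_pos: [0.6324, -0.0111, 0.3105]
ee_rot: [0.0, 1.0, 0.022, 0.001]
ft_force: [0.9, -0.8, 0.2]
finger_gap: 0.0514
```

{"name": "drive_tool", "arguments": {"commands": [{"x":-0.014,"y":-0.037,"z":0,"yaw":0},{"x":-0.028,"y":-0.074,"z":0,"yaw":0},{"x":-0.042,"y":-0.111,"z":0,"yaw":0},{"x":-0.056,"y":-0.148,"z":0,"yaw":0},{"x":-0.07,"y":-0.185,"z":0,"yaw":0}]}}

```text
t: 47.9
eef_pos: [0.5622, -0.1968, 0.3108]
ee_rot: [0.001, 1.0, 0.022, 0.001]
ft_force: [0.3, 0.1, -0.4]
finger_gap: 0.0513
```

{"name": "drive_tool", "arguments": {"commands": [{"x":-0.015,"y":-0.037,"z":0,"yaw":0},{"x":-0.03,"y":-0.074,"z":0,"yaw":0},{"x":-0.045,"y":-0.111,"z":-0.02,"yaw":0},{"x":-0.06,"y":-0.148,"z":-0.05,"yaw":0},{"x":-0.075,"y":-0.18,"z":-0.08,"yaw":0}]}}

```text
t: 48.32
eef_pos: [0.4926, -0.3663, 0.241]
ee_rot: [0.002, 1.0, 0.021, 0.002]
ft_force: [0.0, 0.6, -1.2]
finger_gap: 0.0508
```

```bash
python3 - <<'E'
from h import *
st(); c=cam('wrist'); save(c,'w25'); feet(c)
t=cam('top'); save(t,'top3'); feet(t)
E
```

```text
t 48.32 tcp [ 0.4926 -0.3663  0.241 ] yaw(x axis) 2.4 F [ 0.   0.6 -1.2] gap 0.0508
foot 0.72 [331. 243.] 18 949 med bgr [41 42 40] sat 3 -> [ 0.5078 -0.455 ]
foot 0.68 [278. 200.] 18 1056 med bgr [40 42 40] sat 4 -> [ 0.4481 -0.4088]
foot 0.67 [252.  98.] 21 1255 med bgr [113  66  48] sat 58 -> [ 0.422  -0.3024]
foot 0.47 [264. 280.] 11 105 med bgr [ 20  72 134] sat 110 -> [ 0.4338 -0.5053]
foot 0.39 [408. 244.] 6 71 med bgr [50 57 56] sat 5 -> [ 0.4446 -0.3987]
foot 0.38 [202. 172.] 18 368 med bgr [59 62 68] sat 5 -> [0.6609 0.1866]
```

{"name": "drive_tool", "arguments": {"commands": [{"x":-0.02,"y":-0.016,"z":-0.02,"yaw":0},{"x":-0.039,"y":-0.033,"z":-0.05,"yaw":0},{"x":-0.039,"y":-0.033,"z":-0.09,"yaw":0},{"x":-0.039,"y":-0.033,"z":-0.12,"yaw":0},{"x":-0.039,"y":-0.033,"z":-0.12,"yaw":0}]}}

```text
t: 48.93
eef_pos: [0.4529, -0.3943, 0.1139]
ee_rot: [-0.003, 1.0, 0.022, -0.003]
ft_force: [-0.6, 1.8, -1.3]
finger_gap: 0.0513
```

```bash
python3 - <<'E'
from h import *
st(); c=cam('wrist'); st(); feet(c)
E
```

```text
t 48.93 tcp [ 0.4529 -0.3943  0.1139] yaw(x axis) 2.5 F [-0.6  1.8 -1.3] gap 0.0513
t 48.98 tcp [ 0.4542 -0.3953  0.1179] yaw(x axis) 2.5 F [1.  0.5 1.8] gap 0.0511
foot 0.69 [281.  58.] 32 2933 med bgr [114  56  24] sat 85 -> [ 0.4215 -0.3023]
foot 0.68 [382. 277.] 23 719 med bgr [17 18 18] sat 2 -> [ 0.496  -0.4559]
foot 0.64 [272. 330.] 24 1735 med bgr [ 18  74 139] sat 114 -> [ 0.4187 -0.5049]
```

{"name": "drive_tool", "arguments": {"commands": [{"x":-0.006,"y":-0.0125,"z":-0.02,"yaw":0},{"x":-0.006,"y":-0.0125,"z":-0.05,"yaw":0},{"x":-0.006,"y":-0.0125,"z":-0.075,"yaw":0},{"x":-0.006,"y":-0.0125,"z":-0.09,"yaw":0},{"x":-0.006,"y":-0.0125,"z":-0.09,"yaw":0}]}}

```text
t: 49.45
eef_pos: [0.4489, -0.409, 0.0292]
ee_rot: [-0.0, 1.0, 0.022, -0.0]
ft_force: [-0.7, -0.1, -0.2]
finger_gap: 0.0511
```

```bash
python3 - <<'E'
from h import *
st(); c=cam('wrist'); st(); feet(c); cv2.imwrite('pics/w26.png',c['frame'])
E
```

```text
t 49.45 tcp [ 0.4489 -0.409   0.0292] yaw(x axis) 2.5 F [-0.7 -0.1 -0.2] gap 0.0511
t 49.50 tcp [ 0.4495 -0.4097  0.0312] yaw(x axis) 2.5 F [-0.1  0.7  0.2] gap 0.0513
foot 0.76 [266.   6.] 47 3686 med bgr [104  51  21] sat 82 -> [ 0.4222 -0.3112]
foot 0.61 [318. 241.] 41 5042 med bgr [16 17 16] sat 2 -> [ 0.4476 -0.4081]
```

Aligned. Descend, grip and lift.

{"name": "drive_tool", "arguments": {"commands": [{"x":-0.001,"y":0.001,"z":-0.01,"yaw":0},{"x":-0.001,"y":0.001,"z":-0.02,"yaw":0},{"x":-0.001,"y":0.001,"z":-0.029,"yaw":0},{"x":-0.001,"y":0.001,"z":-0.031,"yaw":0},{"x":-0.001,"y":0.001,"z":-0.031,"yaw":0}]}}

```text
t: 49.97
eef_pos: [0.4469, -0.4081, -0.0027]
ee_rot: [-0.0, 1.0, 0.022, -0.0]
ft_force: [0.1, 0.8, 0.0]
finger_gap: 0.0506
```

{"name": "drive_tool", "arguments": {"commands": [{"x":0,"y":0,"z":0,"yaw":0},{"x":0,"y":0,"z":0,"yaw":0},{"x":0,"y":0,"z":0,"yaw":0},{"x":0,"y":0,"z":0,"yaw":0},{"x":0,"y":0,"z":0,"yaw":0}], "jaw": 1}}

```text
t: 50.38
eef_pos: [0.4476, -0.409, -0.001]
ee_rot: [0.001, 1.0, 0.022, 0.001]
ft_force: [0.7, 0.2, 6.5]
finger_gap: 0.0373
```

{"name": "drive_tool", "arguments": {"commands": [{"x":0,"y":0,"z":0.01,"yaw":0},{"x":0,"y":0,"z":0.03,"yaw":0},{"x":0,"y":0,"z":0.06,"yaw":0},{"x":0,"y":0,"z":0.1,"yaw":0},{"x":0,"y":0,"z":0.14,"yaw":0}]}}

```text
t: 50.8
eef_pos: [0.4464, -0.4077, 0.1389]
ee_rot: [-0.001, 1.0, 0.021, -0.001]
ft_force: [0.1, -0.3, 0.0]
finger_gap: 0.0371
```

{"name": "drive_tool", "arguments": {"commands": [{"x":0.005,"y":0.01,"z":0.035,"yaw":0},{"x":0.01,"y":0.025,"z":0.07,"yaw":0},{"x":0.02,"y":0.045,"z":0.1,"yaw":0},{"x":0.035,"y":0.07,"z":0.125,"yaw":0},{"x":0.05,"y":0.1,"z":0.145,"yaw":0}]}}

```text
t: 51.22
eef_pos: [0.4971, -0.3081, 0.2861]
ee_rot: [0.001, 1.0, 0.021, 0.001]
ft_force: [1.5, 0.3, -1.3]
finger_gap: 0.037
```

{"name": "drive_tool", "arguments": {"commands": [{"x":0.015,"y":0.036,"z":0.005,"yaw":0},{"x":0.03,"y":0.072,"z":0.01,"yaw":0},{"x":0.045,"y":0.108,"z":0.015,"yaw":0},{"x":0.06,"y":0.144,"z":0.015,"yaw":0},{"x":0.075,"y":0.18,"z":0.015,"yaw":0}]}}

```text
t: 51.63
eef_pos: [0.5723, -0.1265, 0.2988]
ee_rot: [0.0, 1.0, 0.021, 0.0]
ft_force: [-0.2, -1.1, -0.3]
finger_gap: 0.0373
```

{"name": "drive_tool", "arguments": {"commands": [{"x":0.015,"y":0.036,"z":0,"yaw":0},{"x":0.03,"y":0.072,"z":0,"yaw":0},{"x":0.045,"y":0.108,"z":0,"yaw":0},{"x":0.06,"y":0.144,"z":0,"yaw":0},{"x":0.075,"y":0.18,"z":0,"yaw":0}]}}

```text
t: 52.05
eef_pos: [0.6472, 0.0535, 0.2983]
ee_rot: [0.0, 1.0, 0.021, -0.0]
ft_force: [0.6, 0.3, -1.2]
finger_gap: 0.0368
```

{"name": "drive_tool", "arguments": {"commands": [{"x":0.012,"y":0.03,"z":0,"yaw":0},{"x":0.024,"y":0.06,"z":0,"yaw":0},{"x":0.036,"y":0.085,"z":0,"yaw":0},{"x":0.036,"y":0.085,"z":0,"yaw":0},{"x":0.036,"y":0.085,"z":0,"yaw":0}]}}

```text
t: 52.47
eef_pos: [0.6831, 0.138, 0.2967]
ee_rot: [0.0, 1.0, 0.023, -0.001]
ft_force: [-0.7, -0.4, 0.9]
finger_gap: 0.0373
```

{"name": "drive_tool", "arguments": {"commands": [{"x":0.001,"y":-0.001,"z":-0.02,"yaw":0},{"x":0.001,"y":-0.001,"z":-0.045,"yaw":0},{"x":0.001,"y":-0.001,"z":-0.065,"yaw":0},{"x":0.001,"y":-0.001,"z":-0.078,"yaw":0},{"x":0.001,"y":-0.001,"z":-0.078,"yaw":0}]}}

```text
t: 52.88
eef_pos: [0.6827, 0.134, 0.2163]
ee_rot: [0.001, 1.0, 0.021, -0.003]
ft_force: [0.1, -0.2, -1.8]
finger_gap: 0.0367
```

{"name": "drive_tool", "arguments": {"commands": [{"x":0,"y":0,"z":0,"yaw":0},{"x":0,"y":0,"z":0,"yaw":0},{"x":0,"y":0,"z":0,"yaw":0},{"x":0,"y":0,"z":0.03,"yaw":0},{"x":0,"y":0,"z":0.07,"yaw":0}], "jaw": 0.4}}

```text
t: 53.3
eef_pos: [0.6831, 0.1353, 0.2872]
ee_rot: [0.0, 1.0, 0.021, -0.004]
ft_force: [0.2, 0.2, 0.4]
finger_gap: 0.0516
```

{"name": "drive_tool", "arguments": {"commands": [{"x":0,"y":-0.01,"z":0.02,"yaw":0},{"x":-0.01,"y":-0.04,"z":0.02,"yaw":0},{"x":-0.022,"y":-0.075,"z":0.02,"yaw":0},{"x":-0.034,"y":-0.11,"z":0.02,"yaw":0},{"x":-0.046,"y":-0.147,"z":0.02,"yaw":0}]}}

```text
t: 53.72
eef_pos: [0.6375, -0.0125, 0.3115]
ee_rot: [0.0, 1.0, 0.022, 0.001]
ft_force: [1.1, -0.4, -0.2]
finger_gap: 0.0512
```

{"name": "drive_tool", "arguments": {"commands": [{"x":-0.012,"y":-0.038,"z":0,"yaw":0},{"x":-0.024,"y":-0.076,"z":0,"yaw":0},{"x":-0.036,"y":-0.114,"z":0,"yaw":0},{"x":-0.048,"y":-0.152,"z":0,"yaw":0},{"x":-0.06,"y":-0.19,"z":0,"yaw":0}]}}

```text
t: 54.13
eef_pos: [0.5773, -0.2032, 0.3119]
ee_rot: [0.001, 1.0, 0.021, 0.001]
ft_force: [0.8, -1.2, -0.9]
finger_gap: 0.0512
```

{"name": "drive_tool", "arguments": {"commands": [{"x":-0.012,"y":-0.038,"z":0,"yaw":0},{"x":-0.024,"y":-0.076,"z":0,"yaw":0},{"x":-0.036,"y":-0.114,"z":0,"yaw":0},{"x":-0.048,"y":-0.152,"z":-0.02,"yaw":0},{"x":-0.06,"y":-0.19,"z":-0.04,"yaw":0}]}}

```text
t: 54.55
eef_pos: [0.5192, -0.3888, 0.2755]
ee_rot: [0.002, 1.0, 0.021, 0.002]
ft_force: [0.6, 0.3, -0.2]
finger_gap: 0.0511
```

{"name": "drive_tool", "arguments": {"commands": [{"x":-0.006,"y":-0.03,"z":-0.03,"yaw":0},{"x":-0.01,"y":-0.06,"z":-0.06,"yaw":0},{"x":-0.01,"y":-0.063,"z":-0.1,"yaw":0},{"x":-0.01,"y":-0.063,"z":-0.13,"yaw":0},{"x":-0.01,"y":-0.063,"z":-0.13,"yaw":0}]}}

```text
t: 54.97
eef_pos: [0.5071, -0.4481, 0.1347]
ee_rot: [-0.004, 1.0, 0.021, -0.004]
ft_force: [-1.1, 0.5, -0.7]
finger_gap: 0.0512
```

```bash
python3 - <<'E'
from h import *
st(); c=cam('wrist'); st(); feet(c)
E
```

```text
t 54.97 tcp [ 0.5071 -0.4481  0.1347] yaw(x axis) 2.4 F [-1.1  0.5 -0.7] gap 0.0512
t 55.02 tcp [ 0.5084 -0.4486  0.1395] yaw(x axis) 2.4 F [0.  0.4 1.2] gap 0.0518
foot 0.84 [324. 199.] 26 2049 med bgr [19 20 19] sat 2 -> [ 0.508  -0.4553]
foot 0.72 [210.   0.] 21 327 med bgr [104  50  19] sat 86 -> [ 0.4233 -0.3192]
foot 0.63 [210. 253.] 24 1441 med bgr [ 23  76 130] sat 101 -> [ 0.4165 -0.5035]
```

{"name": "drive_tool", "arguments": {"commands": [{"x":0,"y":-0.005,"z":-0.03,"yaw":0},{"x":0,"y":-0.005,"z":-0.06,"yaw":0},{"x":0,"y":-0.005,"z":-0.09,"yaw":0},{"x":0,"y":-0.005,"z":-0.11,"yaw":0},{"x":0,"y":-0.005,"z":-0.11,"yaw":0}]}}

```text
t: 55.48
eef_pos: [0.5096, -0.4535, 0.0314]
ee_rot: [-0.001, 1.0, 0.022, -0.001]
ft_force: [-1.7, 0.5, -0.4]
finger_gap: 0.0512
```

```bash
python3 - <<'E'
from h import *
c=cam('wrist'); st(); feet(c)
E
```

```text
t 55.53 tcp [ 0.5104 -0.4544  0.0342] yaw(x axis) 2.5 F [0.3 0.4 0.9] gap 0.0512
foot 0.72 [317. 243.] 41 4951 med bgr [16 17 16] sat 2 -> [ 0.5079 -0.4548]
foot 0.58 [148. 299.] 27 254 med bgr [23 51 95] sat 61 -> [ 0.4219 -0.4877]
```

{"name": "drive_tool", "arguments": {"commands": [{"x":-0.002,"y":0,"z":-0.01,"yaw":0},{"x":-0.002,"y":0,"z":-0.02,"yaw":0},{"x":-0.002,"y":0,"z":-0.031,"yaw":0},{"x":-0.002,"y":0,"z":-0.034,"yaw":0},{"x":-0.002,"y":0,"z":-0.034,"yaw":0}]}}

```text
t: 56.0
eef_pos: [0.5074, -0.4541, -0.0023]
ee_rot: [-0.0, 1.0, 0.021, -0.0]
ft_force: [0.5, -0.7, 0.1]
finger_gap: 0.0514
```

{"name": "drive_tool", "arguments": {"commands": [{"x":0,"y":0,"z":0,"yaw":0},{"x":0,"y":0,"z":0,"yaw":0},{"x":0,"y":0,"z":0,"yaw":0},{"x":0,"y":0,"z":0,"yaw":0},{"x":0,"y":0,"z":0,"yaw":0}], "jaw": 1}}

```text
t: 56.42
eef_pos: [0.508, -0.4547, -0.0009]
ee_rot: [0.0, 1.0, 0.022, 0.0]
ft_force: [-0.2, 0.0, 2.5]
finger_gap: 0.0371
```

{"name": "drive_tool", "arguments": {"commands": [{"x":0,"y":0,"z":0.01,"yaw":0},{"x":0,"y":0,"z":0.03,"yaw":0},{"x":0,"y":0,"z":0.06,"yaw":0},{"x":0,"y":0,"z":0.1,"yaw":0},{"x":0,"y":0,"z":0.14,"yaw":0}]}}

```text
t: 56.83
eef_pos: [0.507, -0.4537, 0.1393]
ee_rot: [-0.001, 1.0, 0.021, -0.001]
ft_force: [0.6, -1.0, 0.1]
finger_gap: 0.037
```

{"name": "drive_tool", "arguments": {"commands": [{"x":0.003,"y":0.01,"z":0.035,"yaw":0},{"x":0.006,"y":0.025,"z":0.07,"yaw":0},{"x":0.01,"y":0.05,"z":0.1,"yaw":0},{"x":0.02,"y":0.08,"z":0.125,"yaw":0},{"x":0.03,"y":0.11,"z":0.145,"yaw":0}]}}

```text
t: 57.25
eef_pos: [0.5375, -0.3436, 0.287]
ee_rot: [0.001, 1.0, 0.021, 0.001]
ft_force: [0.3, 0.0, -0.1]
finger_gap: 0.0367
```

{"name": "drive_tool", "arguments": {"commands": [{"x":0.012,"y":0.038,"z":0.005,"yaw":0},{"x":0.024,"y":0.076,"z":0.01,"yaw":0},{"x":0.036,"y":0.114,"z":0.015,"yaw":0},{"x":0.048,"y":0.152,"z":0.015,"yaw":0},{"x":0.06,"y":0.19,"z":0.015,"yaw":0}]}}

```text
t: 57.67
eef_pos: [0.5977, -0.1525, 0.2995]
ee_rot: [0.0, 1.0, 0.021, 0.0]
ft_force: [0.2, -0.3, -0.2]
finger_gap: 0.0374
```

{"name": "drive_tool", "arguments": {"commands": [{"x":0.012,"y":0.038,"z":0,"yaw":0},{"x":0.024,"y":0.076,"z":0,"yaw":0},{"x":0.036,"y":0.114,"z":0,"yaw":0},{"x":0.048,"y":0.152,"z":0,"yaw":0},{"x":0.06,"y":0.19,"z":0,"yaw":0}]}}

```text
t: 58.08
eef_pos: [0.6576, 0.0376, 0.299]
ee_rot: [0.0, 1.0, 0.022, -0.0]
ft_force: [0.7, 0.2, -0.2]
finger_gap: 0.0375
```

{"name": "drive_tool", "arguments": {"commands": [{"x":0.01,"y":0.035,"z":0,"yaw":0},{"x":0.02,"y":0.07,"z":0,"yaw":0},{"x":0.026,"y":0.1,"z":0,"yaw":0},{"x":0.026,"y":0.1,"z":0,"yaw":0},{"x":0.026,"y":0.1,"z":0,"yaw":0}]}}

```text
t: 58.5
eef_pos: [0.6834, 0.1374, 0.298]
ee_rot: [0.0, 1.0, 0.023, -0.001]
ft_force: [-0.1, -0.9, -0.9]
finger_gap: 0.0368
```

{"name": "drive_tool", "arguments": {"commands": [{"x":0.001,"y":-0.001,"z":-0.02,"yaw":0},{"x":0.001,"y":-0.001,"z":-0.045,"yaw":0},{"x":0.001,"y":-0.001,"z":-0.065,"yaw":0},{"x":0.001,"y":-0.001,"z":-0.078,"yaw":0},{"x":0.001,"y":-0.001,"z":-0.078,"yaw":0}]}}

```text
t: 58.92
eef_pos: [0.6834, 0.1328, 0.2167]
ee_rot: [0.001, 1.0, 0.021, -0.003]
ft_force: [0.2, 0.0, -0.5]
finger_gap: 0.0373
```

{"name": "drive_tool", "arguments": {"commands": [{"x":0,"y":0,"z":0,"yaw":0},{"x":0,"y":0,"z":0,"yaw":0},{"x":0,"y":0,"z":0,"yaw":0},{"x":0,"y":0,"z":0.03,"yaw":0},{"x":0,"y":0,"z":0.07,"yaw":0}], "jaw": 0.4}}

```text
t: 59.33
eef_pos: [0.6837, 0.1342, 0.2878]
ee_rot: [0.0, 1.0, 0.021, -0.004]
ft_force: [1.5, 0.5, 0.7]
finger_gap: 0.0518
```

{"name": "drive_tool", "arguments": {"commands": [{"x":-0.005,"y":-0.02,"z":0.03,"yaw":0},{"x":-0.01,"y":-0.05,"z":0.06,"yaw":0},{"x":-0.03,"y":-0.075,"z":0.07,"yaw":0},{"x":-0.05,"y":-0.09,"z":0.07,"yaw":0},{"x":-0.05,"y":-0.09,"z":0.07,"yaw":0}]}}

```text
t: 59.75
eef_pos: [0.6325, 0.0415, 0.3636]
ee_rot: [0.0, 1.0, 0.02, 0.002]
ft_force: [0.3, 0.2, -0.7]
finger_gap: 0.0512
```

```bash
python3 - <<'E'
from h import *
st(); c=cam('wrist'); save(c,'w30'); redwing(c,.245)
for t in ['batch','tray','gate_grip']:
    for r in arm.regions_of(c,t)[:8]: u,v=cen(r['mask']); print(t,round(r['confidence'],2),(np.array(r['bbox'])*[640,400,640,400]).round(),r['mask'].sum(),toh(atz(c,u,v,.02)).round(3),toh(atz(c,u,v,.11)).round(3))
t=cam('top'); save(t,'top4'); feet(t)
a=c['frame'][60:340,90:490]; b=t['frame'][200:280,330:480]
cv2.imwrite('pics/last.png',np.vstack([cv2.resize(a,(560,392)),cv2.resize(b,(560,200)) ])[:592])
E
```

```text
t 59.75 tcp [0.6325 0.0415 0.3636] yaw(x axis) 2.3 F [ 0.3  0.2 -0.7] gap 0.0512
red [ 308   26   20   73 1355] centre [0.627  0.1325] [-0.0482 -0.003 ] dir 91.6 len 0.0474 wid 0.0134
batch 0.95 [230.  65.  30.  29.] 774 [-0.147 -0.005] [-0.128 -0.009]
batch 0.79 [259.  68.  28.  30.] 616 [-0.109 -0.007] [-0.098 -0.011]
batch 0.5 [254.  68.   7.  32.] 105 [-0.126 -0.007] [-0.111 -0.01 ]
tray 0.7 [206.  33.  96.  80.] 3735 [-0.137  0.009] [-0.12   0.003]
tray 0.4 [180.  82.  43.  30.] 967 [-0.206 -0.024] [-0.177 -0.024]
gate_grip 0.63 [304.  27.  25.  81.] 1528 [-0.051  0.017] [-0.05   0.008]
gate_grip 0.41 [185.  86.  23.  28.] 509 [-0.216 -0.024] [-0.185 -0.024]
foot 0.72 [444. 254.] 7 143 med bgr [ 70 108 188] sat 120 -> [ 0.4164 -0.5044]
foot 0.55 [372. 254.] 7 139 med bgr [148  93  75] sat 73 -> [ 0.4206 -0.3008]
```

View pics/last.png

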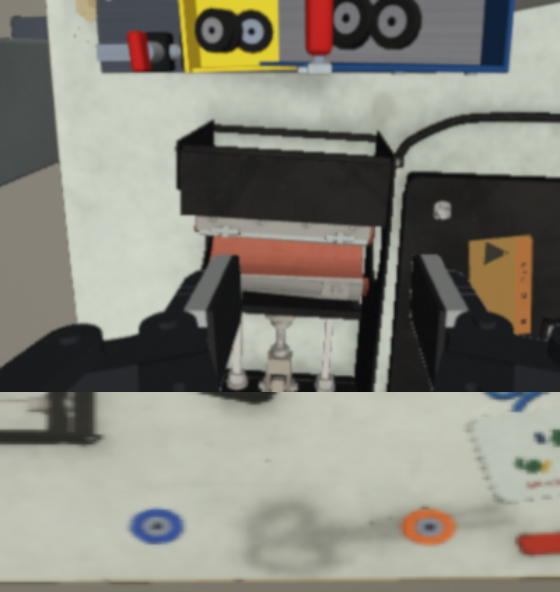

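The last picture shows the batch in the tray, feet behind the shut gate, and only the blue and orange look-alikes left on the bench. I'm handing in.

```bash
python3 -c "
from workcell import arm
print(arm.hand_in())"
```

```text
the job is handed in; nothing more can be done
None
```

I finished every step and handed the job in at about 60 s of robot time. No verdict comes back, so these results rest on my own last checks.

**What I did**
- I set the tray under the chute and slid it onto the centreline. I pushed the jaw to about 0.046 m and twisted the knob clockwise against its stop.
- I raised the gate 60 mm, the three batch feet dropped into the tray, and I pushed the gate back to the height it started at.
- I put all three black feet from the bench into the hopper.

**What the checks showed**
- **Tray:** in line with the chute to about 2 mm just after clamping. The last picture shows it still in place with the batch in it, one foot partly hidden under the others.
- **Knob:** about 1.5 rad after the last twist, which is its tight stop.
- **Hopper:** two feet are visible behind the shut gate; the third was released there in the same way but is hidden from view.
- **Bench:** only the blue and orange look-alikes remain.

**What went wrong or could not be checked**
- **Tray placing:** it took several tries. The tray first tilted in the grip and bumped the jaw, which turned the knob to tight before I clamped. It then caught on the chute lip. The wrist force peaked at 93 N of the 120 N allowed.
- **Order of clamping:** because of that bump, I pushed the jaw home with the knob already tight instead of tightening it afterwards.
- **Pad force:** I could not measure it directly; the push force suggests about 5 N, against the 2 N needed.

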